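Carry washed bearing rings from the drain rack to the gauge bay

TASK

The washed bearing rings stand in two rows on the blue drain rack. With the orange-handled carrying rod, thread a whole row at a time, lift that row off together and set it down standing on edge in a free lane of the grey cradle, until both rows are in; the gripper itself must not touch the rings. Then push the loaded cradle along the roller track, home against the stop of the yellow gauge bay, and leave the rod lying on its black mat, without disturbing the tin or the finished bearing.

Things in the scene. Friction and masses are not known exactly. Their poses are not given: they have to be found in the camera images.
- rack: Fixed wire drain rack on blue tray, 168 (x) x 138 (y) mm; origin centre of underside. Rows along its y at x=-39 (a, front) and +39 (b, rear) mm; slots at y=-30, 0, 30 mm, 25 mm wide, between 5 mm pins 25 mm either side of the row's axis, pin tops z=90 mm. A ring stands with its axis along rack y at z=75 mm. Seen along a row's axis the way is free within 20 mm of it.
- track: Fixed roller track, 175 mm wide, along its own y; origin on the bench, on its midline, 100 mm from the left (+y) end stop (top z=38 mm), 285 mm from the bay's buffers. Free rollers, tops z=32 mm; side rails to z=44 mm guide the cradle with 3 mm play. Right (-y) end: gauge bay, yellow cheeks to z=61, stop plate to z=59 mm. A cabinet's open drawer (to z=143 mm) begins at world x=0.66, y=0.13.
- bay_stop (a point): Face of the two rubber buffers on the bay's stop plate, on the track's centre line, 44 mm above the bench; the cradle is home when its -y end touches them.
- cradle: Loose grey cradle on the rollers, 156 (x) x 120 (y) mm, about 0.8 kg, rolls along track y at 1 to 3 N. Origin centre of underside (z=32 mm). Lanes at x=-39, +39 mm with slots at y=-30, 0, 30 mm like the rack's, pin tops 58 mm up; a standing ring's axis lies along y, 43 mm up. End walls 18, sides 24 mm high. Push lug at the +y end: 40 mm wide, 74 mm high, at x=0, outer face y=66 mm.
- rod: Loose carrying rod, 223 mm, 0.25 kg, mostly in the grip. Origin middle of the grip on the rod's axis; y axis along the rod to the nose, z up as it lies. Orange grip 20 wide (x), 32 high (z), y=-45 to 45 mm; guard plate 56 wide, 30 high, y=45 to 49; tube 13 mm dia.; bulb nose 19 mm dia., y=164 to 178 mm. Lying on the mat its axis is 19 mm above the bench.
- rod_tip (a point): End of the rod's nose, on its axis, 178 mm from the rod's origin.
- rod_mid (a point): Point on the rod's axis, 116 mm from the rod's origin, in the middle of the tube. With this point in the middle of a row (y=0 of rack or cradle) the tube passes through all three slots and guard and grip stay outside.
- mat: Fixed black rubber mat 110 (x) x 260 (y) x 3 mm on which the rod lies, nose to its +y. Origin: centre of its underside. A tall cast-iron gauge (to z=0.49 m) stands just beyond its -y end, on the robot's right: swing the arm round it.
- grease_tin: Blue and white tin, 66 mm wide, 44 mm high, bystander. Origin: centre of its underside.
- bearing: Finished ball bearing lying flat, 47 mm wide, 14 mm high, bystander. Origin: centre of its underside.
- ring_a1: Steel bearing ring, 66 mm outside, about 46 mm bore, 17 mm thick, 0.14 kg; starts in slot 1 (from the rack's -y end) of the front row; may be absent. Origin on its axis at one face; z axis along the ring's axis into the ring, its middle 8.5 mm along z (pointing to the rack's -y at the start).
- ring_a2: Steel bearing ring, 66 mm outside, about 46 mm bore, 17 mm thick, 0.14 kg; starts in slot 2 (from the rack's -y end) of the front row; may be absent. Origin on its axis at one face; z axis along the ring's axis into the ring, its middle 8.5 mm along z (pointing to the rack's -y at the start).
- ring_a3: Steel bearing ring, 66 mm outside, about 46 mm bore, 17 mm thick, 0.14 kg; starts in slot 3 (from the rack's -y end) of the front row; may be absent. Origin on its axis at one face; z axis along the ring's axis into the ring, its middle 8.5 mm along z (pointing to the rack's -y at the start).
- ring_b1: Steel bearing ring, 66 mm outside, about 46 mm bore, 17 mm thick, 0.14 kg; starts in slot 1 (from the rack's -y end) of the rear row; may be absent. Origin on its axis at one face; z axis along the ring's axis into the ring, its middle 8.5 mm along z (pointing to the rack's -y at the start).
- ring_b2: Steel bearing ring, 66 mm outside, about 46 mm bore, 17 mm thick, 0.14 kg; starts in slot 2 (from the rack's -y end) of the rear row; may be absent. Origin on its axis at one face; z axis along the ring's axis into the ring, its middle 8.5 mm along z (pointing to the rack's -y at the start).
- ring_b3: Steel bearing ring, 66 mm outside, about 46 mm bore, 17 mm thick, 0.14 kg; starts in slot 3 (from the rack's -y end) of the rear row; may be absent. Origin on its axis at one face; z axis along the ring's axis into the ring, its middle 8.5 mm along z (pointing to the rack's -y at the start).

How it is judged:
By the outcome, as a careful person would: the job done as asked, in the order asked, and still so for the second after the job is handed in, with the robot touching nothing.
Of ring_a1, ring_a2, ring_a3 only 1 to 3 are there at a start; the rules pass over those that are not, and their reading is None.
Of ring_b1, ring_b2, ring_b3 only 2 to 3 are there at a start; the rules pass over those that are not, and their reading is None.
At some moment in a run one of rod may be knocked a few centimetres aside while the robot is not near it.
It also fails if it takes over 184 s, if anything falls off the work surface, if the arm or the gripper's body presses on something with over 40 N, if the wrist force passes 120 N, or if a joint passes its speed limit or range.

ROBOT

A 7-joint arm with a two-finger parallel gripper is mounted at the origin on a cart in front of the work surface, level with it; the furniture and walls round the work are solid. World frame = base frame: x ahead of the robot, y to its left, z up, the work surface at z = 0. Lengths are in m, angles in rad, forces in N, time in s.
With the tool pointing down it reaches from about 0.35 to 0.9 m from the base axis. Payload 7.2 kg.
Tool frame: the origin (TCP) lies at the very end of the fingers, on their centre line; the grasp point (between the pads) lies 19 mm behind it (env.tcp_to_grasp is the distance from the TCP to the grasp point, in m); z points along the fingers, y is the line along which they close (so a half turn about z gives the same grasp; the last joint's range is limited). The gripper opens to 85 mm and grips with 20 to 120 N. Pads are 22 mm wide; open, the fingers measure 114 mm over their backs; the gripper's body (76 mm by 85 mm) begins 54 mm behind the grasp point. The pads swing forward as they close: fully open they stand 13 mm farther back than shut.
Start: joints at [1.27, 0.411, -0.013, 1.596, 0.006, 1.134, -0.082], TCP at [0.144, -0.608, 0.231] pointing down, gripper open.
Joint ranges: [-2.95, 2.95], [-0.29, 1.99], [-1.47, 1.44], [0.14, 2.54], [-1.03, 4.17], [0.13, 1.85], [-2.86, 2.86]. Speed limits (rad/s): [2.39, 2.39, 3.01, 3.01, 3.14, 3.14, 3.14].

INTERFACE

Orientations are given as [roll, pitch, yaw] about the fixed x, y, z axes, in that order (R = Rz(yaw) Ry(pitch) Rx(roll)).
In Python, from workcell import observe, vision, job, env gives the robot as it stands.
- The arm moves only by the shell command python3 -m crank 'ROWS' [OPENING] [FORCE]. ROWS is JSON, a list of rows, each a list of 2 entries, a list of its own where there are three numbers: the shift along the tool's x, y, z in cm, then the turn, a rotation vector about the tool's x, y, z in degrees. A call has 1 to 5 rows; each row is the pose to reach, as a shift and turn from the pose commanded when the call began, along the tool's axes at that moment; what a row does not reach only later rows make up. A row lasts 1/12 s, in which the tool goes at most 41.7 mm and 7.16 degrees, less where a joint would pass 70% of its speed; a pose out of reach is approached as far as the arm can. A call with a gripper value outside its range is refused whole. OPENING is the finger opening in cm, from 0 to 8.54, set as the call begins (- or left out, the last holds). The fingers move at their own pace and stop on an object; FORCE is the grip in N (left out, the last holds). Time passes only in rows, so rows that repeat a pose let the fingers close. It gives the time, the measured TCP pose, the force, the opening and the grip force at its end, in the units of the state.
- observe(): the state, without advancing time (a new reading comes with each control period).
- vision.get_image(name): name is "side" or "top"; returns a dict with "img" (400x640x3 uint8, blue, green, red), "camera_matrix" (3x3 intrinsics, pixels), "view" (4x4, takes a point from world to camera coordinates). Camera axes: x right, y down, z forward; pixel columns grow to the right and rows downward; lengths in m; the calibration is good to about 2 mm. A picture is of the moment at which its call begins. There is no depth.
- job.close_job(): hands the job in; it is judged then, once.
The state is a dict: "time": time; "q": joint angles; "joint_vel": joint speeds; "tau": joint torques, N m; "tcp_pos": TCP position; "ee_rot": TCP orientation; "force": force on the tool from outside, world axes, zero at the start; "wrist_torque": the same for the moment, N m; "width": finger opening in m; "finger_force": force on a finger pad.
Only numpy, scipy, OpenCV 4.12 (cv2) and the standard library are available. Lean on these libraries where they do the work, as an engineer would, in place of code of your own. Each camera call takes 0.05 s, during which the arm holds its last target. There are 200 camera calls.

## Working session

There is one attempt and no reset: what is moved stays moved. The work goes in short steps, Python scripts to look and compute and a shell command to move; the robot and the scene stay as the last step left them, time stands still between calls to the robot, and variables do not carry over. Pictures are saved under pics/ and viewed, at most 14 in all, crops included, and the job is handed in when it is done.

```bash
ls; mkdir -p pics; python3 - <<'E'
from workcell import observe,vision,env
import cv2
print(observe()); print(env.tcp_to_grasp)
for n in("side","top"):
    d=vision.get_image(n); cv2.imwrite(f"pics/{n}0.png",d["img"]); print(d["camera_matrix"],d["view"])
E
```

```text
pics
{'time': 0.0, 'q': array([ 1.26980563,  0.41192339, -0.01273107,  1.59706363,  0.00563279,
        1.13429416, -0.08221099]), 'joint_vel': array([-5.71189273e-05,  8.46188532e-04,  2.93696390e-03, -1.53473692e-03,
       -1.48563576e-03,  8.90954536e-04, -9.73523545e-04]), 'tau': array([-6.72078022e-05, -6.00625706e+01,  6.81679845e-01, -2.99413419e+01,
        1.37526600e-02,  1.04422893e-02, -4.51047669e-06]), 'tcp_pos': array([ 0.1440266 , -0.6076592 ,  0.23043033]), 'ee_rot': array([-3.13994583e+00,  1.39341851e-04,  2.32835915e-01]), 'force': array([ 0.70476944, -0.5704048 ,  0.73444546]), 'wrist_torque': array([-0.00581919,  0.03710879, -0.0419383 ]), 'finger_force': 0.0, 'width': 0.08528588302920523}
0.0187
[[375.54566196   0.         311.93081004]
 [  0.         375.54566196 199.5059748 ]
 [  0.           0.           1.        ]] [[-0.58561139 -0.81015894  0.02649126  0.32536033]
 [-0.38065637  0.24600428 -0.89139364  0.27864666]
 [ 0.71565357 -0.53209433 -0.45245506  0.78582918]
 [ 0.          0.          0.          1.        ]]
[[389.77182057   0.         320.72566986]
 [  0.         389.77182057 202.2561101 ]
 [  0.           0.           1.        ]] [[-0.01407444 -0.99978552  0.01519322  0.01873296]
 [-0.98600641  0.01135298 -0.16632036  0.51270166]
 [ 0.16611219 -0.01732148 -0.98595472  0.92961913]
 [ 0.          0.          0.          1.        ]]
```

View pics/side0.png

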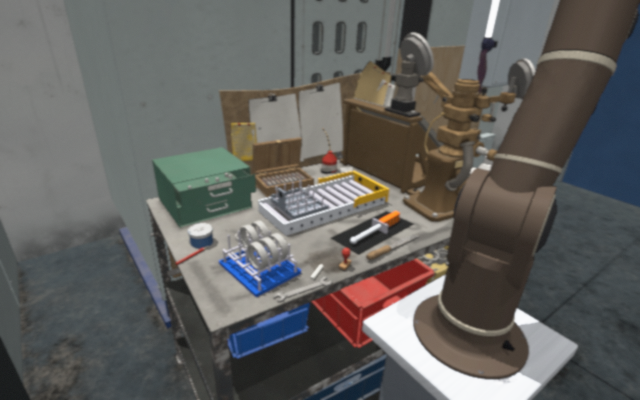

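View pics/top0.png

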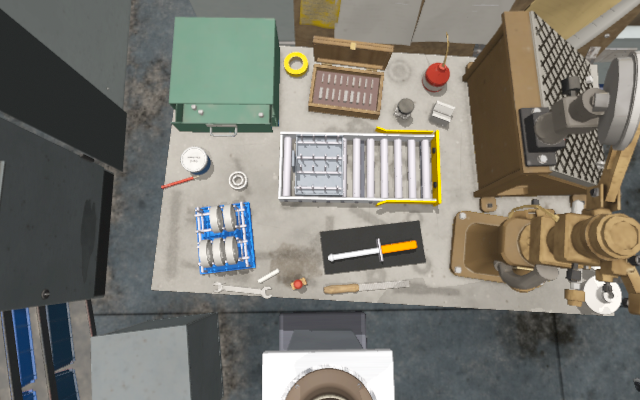

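The top view shows the rack at about (225,240), the track from (280,165) to (440,165) with the cradle at its left end, and the rod at (375,250) with its nose to the left. The tin is at (194,158) and the bearing at (237,180). I'll zoom in and measure by colour.

```bash
cat > h.py <<'E'
import numpy as np,cv2
from workcell import observe,vision,env
from scipy.spatial.transform import Rotation as R
def cam(n):
    d=vision.get_image(n); return d["img"],np.array(d["camera_matrix"]),np.array(d["view"])
def ray(K,V,uv):
    d=V[:3,:3].T@np.linalg.solve(K,[*uv,1.]); return -V[:3,:3].T@V[:3,3],d/np.linalg.norm(d)
def onz(K,V,uv,z):
    o,d=ray(K,V,uv); return o+d*(z-o[2])/d[2]
def proj(K,V,p):
    c=K@(V[:3,:3]@np.asarray(p,float)+V[:3,3]); return c[:2]/c[2]
def tri(a,b):
    (o1,d1),(o2,d2)=a,b; t=np.linalg.lstsq(np.c_[d1,-d2],o2-o1,rcond=None)[0]
    p,q=o1+t[0]*d1,o2+t[1]*d2; return (p+q)/2,np.linalg.norm(p-q)
def mask(img,lo,hi,box=None):
    m=cv2.inRange(cv2.cvtColor(img,cv2.COLOR_BGR2HSV),np.array(lo),np.array(hi))
    if box: k=np.zeros_like(m); x0,y0,x1,y1=box; k[y0:y1,x0:x1]=255; m&=k
    return m
def cent(m):
    v,u=np.nonzero(m); return np.array([u.mean(),v.mean()])
def rect(m):
    v,u=np.nonzero(m); return cv2.minAreaRect(np.c_[u,v].astype(np.float32))
def tool():  # rotation of the tool
    s=observe(); return s["tcp_pos"],R.from_euler("xyz",s["ee_rot"])
E
python3 - <<'E'
from h import *
T,K,V=cam("top"); S,K2,V2=cam("side")
print(-V[:3,:3].T@V[:3,3],-V2[:3,:3].T@V2[:3,3])
a=cv2.resize(T[195:285,185:285],None,fx=4,fy=4,interpolation=2)
b=cv2.resize(T[120:215,270:450],None,fx=4,fy=4,interpolation=2)[:, :400]
c=cv2.resize(S[205:300,215:315],None,fx=4,fy=4,interpolation=2)
d=cv2.resize(S[170:265,255:355],None,fx=4,fy=4,interpolation=2)
H=300
out=np.vstack([np.hstack([cv2.resize(a,(400,300)),cv2.resize(b,(400,300))]),np.hstack([cv2.resize(c,(400,300)),cv2.resize(d,(400,300))])])
cv2.imwrite("pics/z1.png",out)
o=mask(T,(5,150,120),(18,255,255),(320,220,430,275));print("orange top",rect(o))
p1=onz(K,V,cent(o),.02);print(p1)
o2=mask(S,(5,150,120),(18,255,255),(330,195,410,260));print("orange side",rect(o2),tri(ray(K,V,cent(o)),ray(K2,V2,cent(o2))))
bl=mask(T,(100,150,80),(125,255,255),(180,190,270,285));r=rect(bl);print("rack",r,[onz(K,V,q,.01) for q in cv2.boxPoints(r)])
m=mask(T,(0,0,0),(180,255,50),(310,215,435,278));r=rect(m);print("mat",r,[onz(K,V,q,.003) for q in cv2.boxPoints(r)])
E
```

```text
[0.35136971 0.02901063 1.00155047] [-0.26577812  0.61318057  0.59531705]
orange top ((398.89013671875, 246.28610229492188), (8.743288040161133, 35.885498046875), 81.25383758544922)
[ 0.4031893  -0.18363452  0.02      ]
orange side ((389.3219299316406, 217.69178771972656), (9.012167930603027, 20.248119354248047), 69.44395446777344) (array([ 0.40219948, -0.18205683,  0.02950785]), np.float64(0.0013631440286707385))
rack ((224.6280517578125, 237.63189697265625), (66.65412139892578, 55.417484283447266), 84.50768280029297) [array([0.50955775, 0.33681512, 0.01      ]), array([0.52172458, 0.19610984, 0.01      ]), array([0.35309549, 0.17742161, 0.01      ]), array([0.34199199, 0.31434042, 0.01      ])]
mat ((373.4263916015625, 258.99676513671875), (10.023303031921387, 84.95597076416016), 83.04703521728516) [array([ 0.37291922, -0.01166   ,  0.003     ]), array([ 0.39597225, -0.22780151,  0.003     ]), array([ 0.37076888, -0.2295308 ,  0.003     ]), array([ 0.34800207, -0.01427105,  0.003     ])]
```

View pics/z1.png

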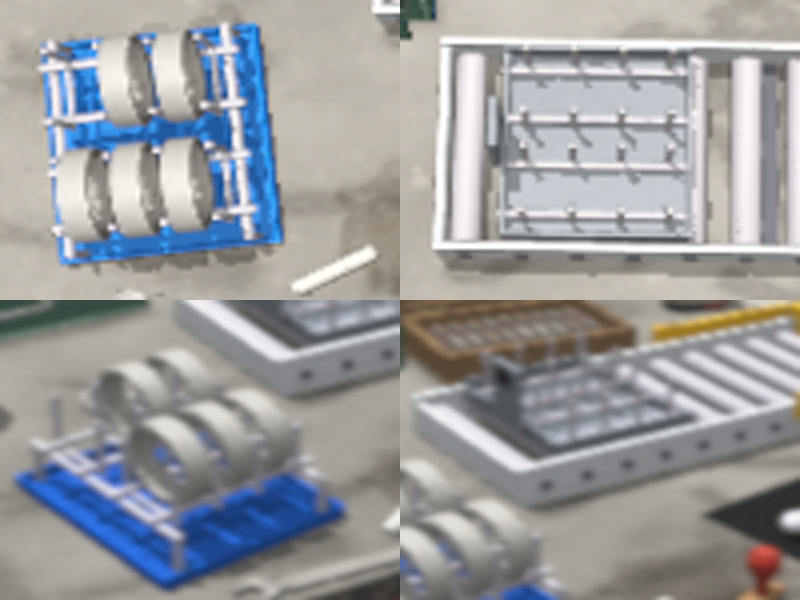

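The zoom shows three rings in the front row and two in the rear row (slots 1 and 2). Both cradle lanes are empty, and the cradle is near the track's left end. Next I'll triangulate the rack corners, the cradle and the rod. The gauge also needs a look.

```bash
python3 - <<'E'
from h import *
T,K,V=cam("top"); S,K2,V2=cam("side")
t2=lambda a,b:tri(ray(K,V,a),ray(K2,V2,b))
for n,a,b in (("rack ++",(195,202.5),(218.75,261.4)),("rack -+",(200.5,274.5),(256.25,296.2)),("rack --",(255.75,268),(301.25,272.1))): print(n,*t2(a,b))
def whitecent(I,box):
    m=mask(I,(0,0,170),(180,60,255),box); return m
m=whitecent(T,(322,235,378,270)); print("tube top",rect(m),cv2.boundingRect(m))
m2=whitecent(S,(345,205,392,250)); print("tube side",rect(m2),cv2.boundingRect(m2))
a=cv2.resize(T[120:215,270:450],(720,380),interpolation=2)
g=cv2.resize(T[180:320,440:640],(400,220),interpolation=2)
g2=cv2.resize(S[20:240,395:560],(320,220),interpolation=2)
out=np.zeros((600,720,3),np.uint8); out[:380]=a; out[380:,:400]=g; out[380:,400:]=g2
cv2.imwrite("pics/z2.png",out)
E
```

```text
rack ++ [0.51976907 0.33217065 0.00271937] 0.010101724660932825
rack -+ [0.33915537 0.31422567 0.00664565] 0.0007860578251735616
rack -- [0.35405165 0.17783787 0.00608128] 0.001811522329902012
tube top ((349.4999694824219, 258.5), (54.99999237060547, 20.999996185302734), -0.0) (322, 248, 56, 22)
tube side ((367.1226806640625, 227.301025390625), (46.224998474121094, 42.72861099243164), 2.6025619506835938) (345, 205, 47, 45)
```

View pics/z2.png

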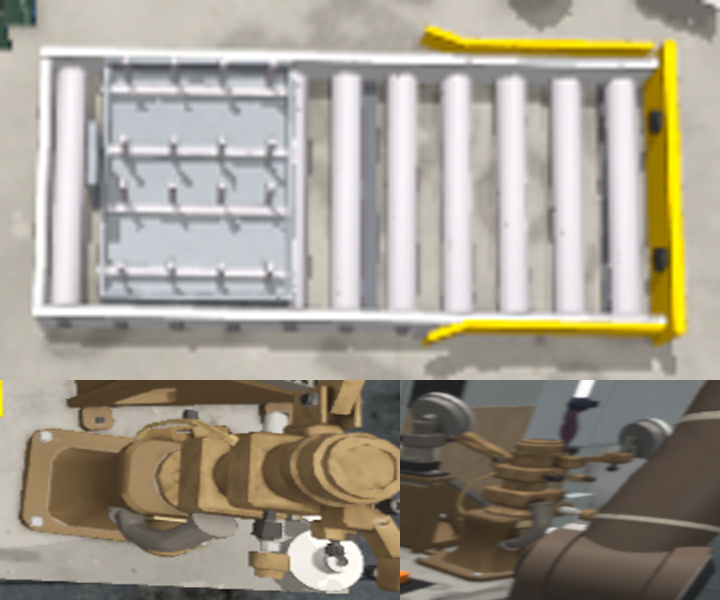

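The zoom gives cradle wall tops at crop corners (103,62), (291,64), (99,300) and (291,303), and buffers at (656,123) and (660,258). The lug is at (93,162) and the gauge lies to the right with a dial overhanging at about (600,291).

```bash
cat > rod.py <<'E'
from h import *
T,K,V=cam("top"); S,K2,V2=cam("side")
def big(m):
    c=max(cv2.findContours(m,0,1)[0],key=cv2.contourArea); k=np.zeros_like(m); cv2.drawContours(k,[c],-1,255,-1); return k
def find():
    o=big(mask(T,(5,150,120),(18,255,255),(290,200,450,290))); o2=big(mask(S,(5,150,120),(18,255,255),(320,185,415,270)))
    C,e=tri(ray(K,V,cent(o)),ray(K2,V2,cent(o2)))
    # tube: bright, low saturation blob near the grip, in the dark mat
    w=mask(T,(0,0,175),(180,60,255),(290,225,int(cent(o)[0])-5,290))
    n,l,st,ct=cv2.connectedComponentsWithStats(w)
    w2=(l==1+np.argmax(st[1:,4]))
    v,u=np.nonzero(w2); i=u<u.min()+6; tip=np.array([u.min(),v[i].mean()])
    G=onz(K,V,cent(o),.025); N=onz(K,V,tip,.019); d=(N-G)[:2]
    print("grip tri",C,e,"grip z25",G,"tip",tip,N,"len",np.linalg.norm(d),"yaw(tool)",np.degrees(np.arctan2(d[1],d[0])),st[1:,:].tolist()[:4])
if __name__=="__main__": find()
E
python3 - <<'E'
from h import *
import rod
K,V,K2,V2=rod.K,rod.V,rod.K2,rod.V2
rod.find()
P=lambda u,v,z:onz(K,V,(u/4+270,v/4+120),z)
for n,a,z in (("cTL",(103,62),.056),("cTR",(291,64),.056),("cBL",(99,300),.056),("cBR",(291,303),.056),("railTL",(48,48),.044),("railTR",(658,55),.044),("railBL",(40,314),.044),("railBR",(660,323),.044),("buf1",(656,123),.044),("buf2",(660,258),.044),("lug",(93,162),.106)): print(n,P(*a,z).round(4))
t2=lambda a,b:tri(ray(K,V,a),ray(K2,V2,b))
print("dial",t2((600,291),(524,75)),"base",t2((458,270),(407,200)), onz(K,V,(458,270),.02))
# lug top in side zoom: (500,370)
print("lug tri",t2((93/4+270,162/4+120),((500-400)/4+255,(362-300)/3.158+170)))
E
```

```text
grip tri [ 0.40633856 -0.17946442  0.02859756] 0.011290369259840094 grip z25 [ 0.41062568 -0.17626607  0.025     ] tip [307.         288.21428571] [0.30254731 0.04859052 0.019     ] len 0.24948229916272277 yaw(tool) 115.67148323485952 [[290, 225, 38, 22, 576], [332, 225, 40, 5, 111], [328, 239, 55, 22, 305], [307, 263, 84, 27, 1041]]
cTL [0.6827 0.0732 0.056 ]
cTR [ 0.6804 -0.0458  0.056 ]
cBL [0.5296 0.0762 0.056 ]
cBR [ 0.5263 -0.0422  0.056 ]
railTL [0.6966 0.109  0.044 ]
railTR [ 0.6885 -0.2839  0.044 ]
railBL [0.5234 0.1135 0.044 ]
railBR [ 0.5132 -0.2741  0.044 ]
buf1 [ 0.6431 -0.2797  0.044 ]
buf2 [ 0.5548 -0.2767  0.044 ]
lug [0.6034 0.077  0.106 ]
dial (array([ 0.27268441, -0.41135339,  0.43875261]), np.float64(0.09647242324345502)) base (array([ 0.36930223, -0.27454114,  0.08336757]), np.float64(0.07915142523253962)) [ 0.34143614 -0.32827597  0.02      ]
lug tri (array([0.60558044, 0.08038164, 0.10834061]), np.float64(0.00884573739503038))
```

```bash
sed -i 's/    w2=(l==1+np.argmax(st\[1:,4\]))/    k=[i for i in range(1,n) if 120<st[i,4]<700 and st[i,2]>35 and st[i,0]+st[i,2]>cent(o)[0]-40]; print(rect(o),observe()["time"],st[k].tolist()); w2=np.isin(l,k)/' rod.py
python3 - <<'E'
from h import *
import rod
K,V=rod.K,rod.V
rod.find()
for n,u,v in (("a1",231.5,250.5),("a3",205,252.4),("b1",229.3,217.5),("b2",216.3,218.7)): print(n,onz(K,V,(u,v),.078).round(4))
cv2.imwrite("pics/z3.png",cv2.resize(rod.T[215:295,290:450],(800,400),interpolation=2))
E
```

```text
((397.15789794921875, 242.58261108398438), (2.9497666358947754, 33.95583724975586), 76.4295654296875) 0.5 [[328, 239, 55, 22, 305]]
grip tri [ 0.40632125 -0.17939433  0.02857215] 0.011373651859316526 grip z25 [ 0.41063716 -0.17616144  0.025     ] tip [328.         257.24242424] [ 0.37741556 -0.00446264  0.019     ] len 0.17488325973914032 yaw(tool) 100.95070631269604 [[290, 225, 38, 22, 576], [332, 225, 40, 5, 111], [328, 239, 55, 22, 305], [307, 263, 84, 27, 1045]]
a1 [0.3946 0.2237 0.078 ]
a3 [0.391  0.2855 0.078 ]
b1 [0.4727 0.2308 0.078 ]
b2 [0.4702 0.2615 0.078 ]
```

View pics/z3.png

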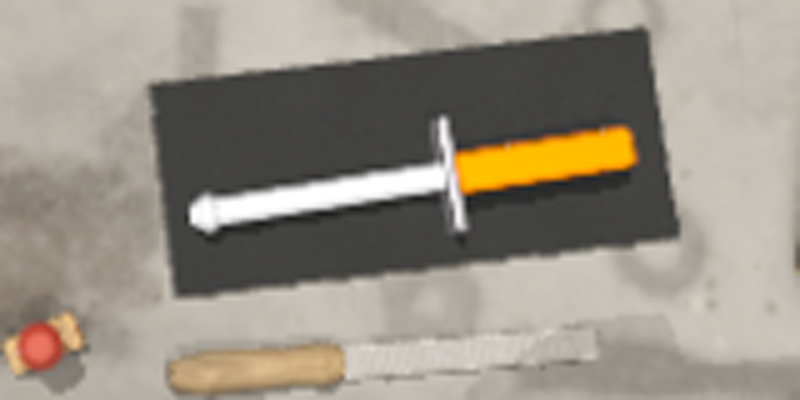

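The picture shows the rod with its nose tip at px (328,257.6) and its grip centred near (399,247), lying on the mat. My orange mask was too narrow, so I'll widen it and plan from there.

```bash
sed -i 's/o=big(mask(T,(5,150,120),(18,255,255),(290,200,450,290))); o2=big(mask(S,(5,150,120),(18,255,255),(320,185,415,270)))/o=big(mask(T,(9,140,120),(28,255,255),(290,200,450,290))); o2=big(mask(S,(9,140,120),(28,255,255),(320,195,415,270)))/' rod.py
python3 - <<'E'
from h import *
import rod
K,V=rod.K,rod.V
rod.find()
C=[onz(K,V,(u/5+290,v/5+215),.003) for u,v in((150,87),(647,30),(680,237),(175,297))]
print(np.round(C,4),np.mean(C,0))
for p in((.12,-.35,.3),(.33,-.15,.25),(.33,-.15,.5)): print(p,proj(K,V,p),proj(rod.K2,rod.V2,p))
E
```

```text
((398.8824462890625, 246.25540161132812), (8.785892486572266, 35.871395111083984), 81.02737426757812) 0.6 [[328, 239, 55, 22, 305]]
grip tri [ 0.41893072 -0.14204391  0.09898604] 0.06243107546497376 grip z25 [ 0.40200642 -0.18164315  0.025     ] tip [328.         257.24242424] [ 0.37741556 -0.00446264  0.019     ] len 0.1788788543509247 yaw(tool) 97.90159518693225 [[290, 225, 38, 22, 575], [332, 225, 40, 5, 110], [328, 239, 55, 22, 305], [307, 263, 86, 27, 987]]
[[ 0.4412  0.0144  0.003 ]
 [ 0.4675 -0.2432  0.003 ]
 [ 0.3614 -0.2541  0.003 ]
 [ 0.3351  0.0033  0.003 ]] [ 0.40131827 -0.11987494  0.003     ]
(0.12, -0.35, 0.3) [540.19282456 403.40178333] [534.51655923 150.41416912]
(0.33, -0.15, 0.25) [409.07263566 278.06692454] [410.78606597 158.96986979]
(0.33, -0.15, 0.5) [456.14614815 283.08610336] [426.39747383  58.15121629]
```

```bash
python3 -m crank '[[[0,-3,0],[0,0,0]],[[0,-7,-1],[0,0,0]],[[0,-11,-2],[0,0,0]],[[0,-15,-2],[0,0,0]],[[0,-18,-2],[0,0,0]]]' 2 && python3 -m crank '[[[0,-3,0],[0,0,0]],[[0,-5.5,0],[0,0,0]],[[0,-7.5,0],[0,0,0]],[[0,-7.5,0],[0,0,0]]]'; python3 -c "
from h import *
print(observe()['q'])"
```

```text
time: 1.02
tcp_pos: [0.1019, -0.4305, 0.2516]
ee_rot: [3.141, 0.0, 0.233]
force: [-0.5, 0.1, 0.6]
width: 0.0257
finger_force: 0.0
time: 1.35
tcp_pos: [0.0843, -0.3568, 0.2514]
ee_rot: [-3.141, 0.0, 0.233]
force: [0.7, -0.6, -0.8]
width: 0.0199
finger_force: 0.0
[ 1.26593082 -0.06167882 -0.05654613  2.1269703  -0.00381077  1.07690493
 -0.12672378]
```

```bash
python3 -m crank '[[[3.87,-0.2,0],[0,0,-6]],[[7.69,-0.81,0],[0,0,-12]],[[11.43,-1.81,0],[0,0,-18]],[[15.05,-3.2,0],[0,0,-24]],[[18.5,-4.96,0],[0,0,-30]]]' && python3 -m crank '[[[3.87,-0.2,0],[0,0,-6]],[[7.69,-0.81,0],[0,0,-12]],[[11.43,-1.81,0],[0,0,-18]],[[15.05,-3.2,0],[0,0,-24]],[[15.05,-3.2,0],[0,0,-24]]]'; python3 - <<'E'
from h import *
import rod
print(observe()["q"]); rod.find()
E
```

```text
time: 1.77
tcp_pos: [0.2561, -0.2687, 0.2517]
ee_rot: [3.14, -0.0, 0.761]
force: [0.4, -1.2, 0.8]
width: 0.0198
finger_force: 0.0
time: 2.18
tcp_pos: [0.345, -0.1367, 0.252]
ee_rot: [3.139, -0.002, 1.19]
force: [0.2, -0.0, -0.1]
width: 0.02
finger_force: 0.0
[ 0.81174551 -0.03242874 -0.52584481  2.09567473 -0.01847182  1.07331448
 -0.09722529]
((397.2391662597656, 246.51486206054688), (8.785892486572266, 32.856117248535156), 81.02737426757812) 2.2833 [[328, 239, 55, 22, 291]]
grip tri [ 0.39861708 -0.17549795  0.03287839] 0.006843967637942149 grip z25 [ 0.40148299 -0.17473646  0.025     ] tip [328.         257.24242424] [ 0.37741556 -0.00446264  0.019     ] len 0.17196632172033688 yaw(tool) 98.0452031814735 [[290, 225, 38, 22, 578], [332, 225, 35, 5, 101], [328, 239, 55, 22, 291], [320, 245, 1, 1, 1]]
```

```bash
cat > goto.py <<'E'
import sys
from h import *
# goto.py x y z yawdeg : shift (cm) and turn (deg) in tool axes to reach it with tool down
x,y,z,w=map(float,sys.argv[1:])
p,r=tool(); t=R.from_euler("xyz",[np.pi,0,np.radians(w)])
print("shift",(r.inv().apply([x,y,z]-p)*100).round(2),"turn",(r.inv()*t).as_rotvec(degrees=True).round(2))
E
python3 -m crank '[[[-0.4,1.4,2],[0,0,-6]],[[-0.8,2.8,5],[0,0,-12]],[[-1.2,4.2,8],[0,0,-18]],[[-1.6,5.6,11],[0,0,-24]],[[-2,6.9,13.5],[0,0,-29.7]]]' 8.5 && python3 -m crank '[[[0,0,2],[0,0,0]],[[0,0,2],[0,0,0]],[[0,0,2],[0,0,0]]]'; python3 goto.py .402 -.181 .0075 97.9
```

```text
time: 2.7
tcp_pos: [0.3971, -0.1895, 0.1143]
ee_rot: [-3.141, -0.0, 1.696]
force: [-0.0, -0.8, 0.1]
width: 0.0786
finger_force: 0.0
time: 2.95
tcp_pos: [0.3962, -0.1882, 0.0956]
ee_rot: [-3.139, -0.002, 1.691]
force: [0.1, 0.7, 0.0]
width: 0.0849
finger_force: 0.0
shift [0.63 0.68 8.8 ] turn [-0.15 -0.1  -1.02]
```

```bash
python3 -m crank '[[[0.3,0.3,2],[0,0,-0.5]],[[0.6,0.6,5],[0,0,-1]],[[0.6,0.7,7.5],[0,0,-1]],[[0.6,0.7,8.8],[0,0,-1]],[[0.6,0.7,8.8],[0,0,-1]]]' && python3 -m crank '[[[0,0,0],[0,0,0]],[[0,0,0],[0,0,0]],[[0,0,0],[0,0,0]],[[0,0,0],[0,0,0]],[[0,0,0],[0,0,0]]]' 0.5 120 && python3 -m crank '[[[0,0,0],[0,0,0]],[[0,0,0],[0,0,0]],[[0,0,0],[0,0,0]],[[0,0,0],[0,0,0]],[[0,0,0],[0,0,0]]]'; python3 - <<'E'
from h import *
T,K,V=cam("top");S,_,_=cam("side")
cv2.imwrite("pics/z4.png",np.vstack([cv2.resize(T[215:295,290:450],(600,300),interpolation=2),cv2.resize(S[180:260,300:460],(600,300),interpolation=2)]))
E
```

```text
time: 3.37
tcp_pos: [0.4028, -0.1811, 0.0077]
ee_rot: [-3.14, -0.0, 1.71]
force: [-0.1, -0.0, 0.5]
width: 0.0853
finger_force: 0.0
time: 3.78
tcp_pos: [0.4041, -0.1812, 0.0092]
ee_rot: [3.14, 0.001, 1.711]
force: [-0.0, -0.0, 0.4]
width: 0.0253
finger_force: 0.0
time: 4.2
tcp_pos: [0.4037, -0.1812, 0.0094]
ee_rot: [3.141, 0.001, 1.711]
force: [-4.4, 0.9, 14.9]
width: 0.0177
finger_force: 117.3
```

View pics/z4.png

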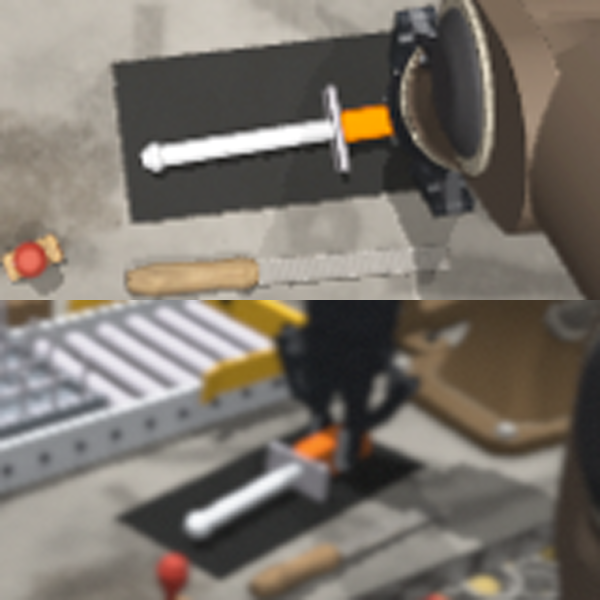

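The rod is held squarely at the grip, nose forward. I'll lift it and move to the pre-insert pose for row a.

```bash
python3 -m crank '[[[0,0,-1],[0,0,0]],[[0,0,-3],[0,0,0]],[[0,0,-6],[0,0,0]],[[0,0,-9],[0,0,0]],[[0,0,-11],[0,0,0]]]' && python3 goto.py .4136 .0173 .12 95.2
```

```text
time: 4.72
tcp_pos: [0.404, -0.1805, 0.1209]
ee_rot: [3.14, 0.0, 1.712]
force: [0.6, -0.8, -2.7]
width: 0.018
finger_force: 117.5
shift [19.45  3.73  0.09] turn [0.08 0.02 2.87]
```

```bash
python3 -m crank '[[[2.5,0.5,0],[0,0,0.5]],[[6,1.2,0],[0,0,1]],[[10,2,0],[0,0,1.5]],[[14,2.8,0],[0,0,2]],[[17.5,3.4,0],[0,0,2.9]]]' && python3 -m crank '[[[1.5,0.3,0],[0,0,0]],[[2,0.3,0.5],[0,0,0]],[[2,0.3,2],[0,0,0]],[[2,0.3,2],[0,0,0]],[[2,0.3,2],[0,0,0]]]' && python3 goto.py .4136 .0173 .068 95.2; python3 - <<'E'
from h import *
T,K,V=cam("top");S,K2,V2=cam("side")
p,r=tool()
for n,k,v in(("t",K,V),("s",K2,V2)):
    print(n,"tip pred",proj(k,v,p+r.apply([.178,0,-.0096])),"rings ax",proj(k,v,(.3922+.0899*.04,.2543-.04,.075)))
A=T[190:290,180:340];B=S[190:290,215:375]
cv2.imwrite("pics/z5.png",np.vstack([cv2.resize(A,(480,300),interpolation=2),cv2.resize(B,(480,300),interpolation=2)]))
E
```

```text
time: 5.13
tcp_pos: [0.4125, -0.0005, 0.119]
ee_rot: [3.141, -0.0, 1.66]
force: [1.9, -0.1, -2.5]
width: 0.0178
finger_force: 117.6
time: 5.55
tcp_pos: [0.413, 0.0166, 0.0979]
ee_rot: [-3.139, 0.0, 1.66]
force: [0.4, -0.3, -2.2]
width: 0.0181
finger_force: 117.7
shift [0.06 0.07 2.99] turn [-0.14  0.01 -0.09]
t tip pred [241.88915518 248.14292681] rings ax [235.80126283 249.99639111]
s tip pred [286.53512546 231.55556083] rings ax [280.10836685 245.92266387]
```

View pics/z5.png

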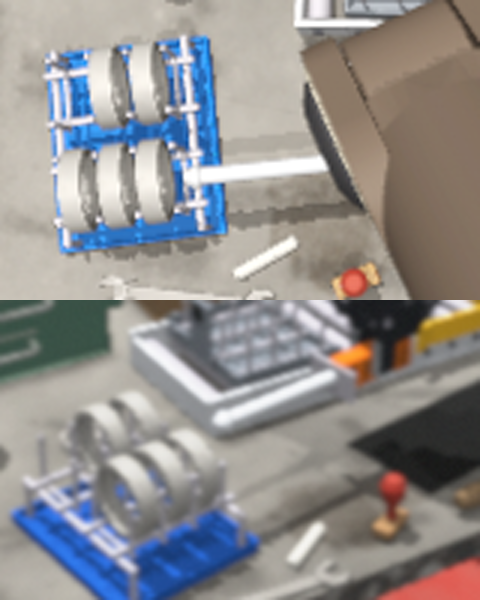

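The tip is seen at top px (241.7,248), as predicted, and about 3 px higher than predicted in the side view. I'll lower it and insert slowly.

```bash
python3 -m crank '[[[0,0.1,1.2],[0,0,0]],[[0,0.1,2.6],[0,0,0]],[[0,0.1,3.4],[0,0,0]],[[0,0.1,3.4],[0,0,0]],[[0,0.1,3.4],[0,0,0]]]' && python3 - <<'E'
from h import *
T,K,V=cam("top");S,K2,V2=cam("side")
p,r=tool()
for n,k,v in(("t",K,V),("s",K2,V2)):
    print(n,"tip pred",proj(k,v,p+r.apply([.178,0,-.0096])),"row a ends",[proj(k,v,(.3922-.0899*y,.2543+y,.075)).round(1) for y in(-.0385,.0385)])
cv2.imwrite("pics/z6.png",cv2.resize(S[205:285,220:340],(780,520),interpolation=2))
E
```

```text
time: 6.07
tcp_pos: [0.4148, 0.0173, 0.0644]
ee_rot: [-3.141, -0.0, 1.66]
force: [0.6, 0.2, -3.1]
width: 0.0181
finger_force: 117.7
t tip pred [244.18556344 248.33268703] row a ends [array([235.2, 250.1]), array([202.2, 253.5])]
s tip pred [286.04577491 242.97031931] row a ends [array([279.6, 246.1]), array([252.9, 257.9])]
```

View pics/z6.png

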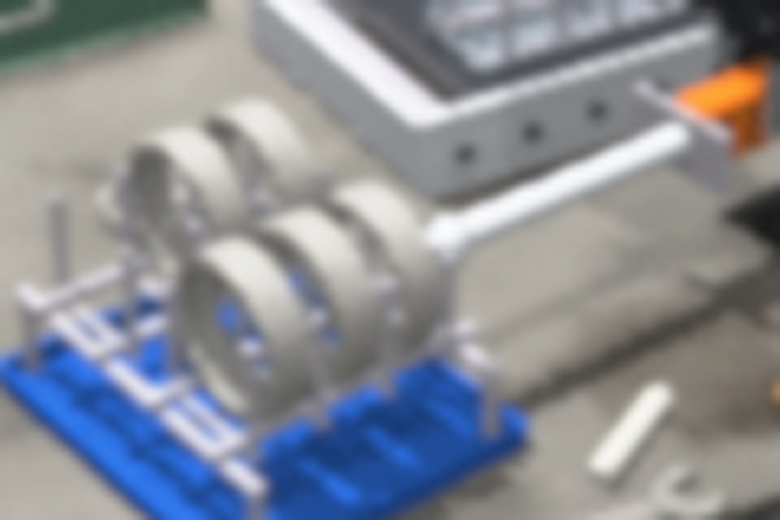

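The side view has the tip at px (287.4,241.2), level with the row axis, and the rings show the same small bias. I'll insert now.

```bash
python3 -m crank '[[[1,0,0],[0,0,0]],[[3,0,0],[0,0,0]],[[5,0,0],[0,0,0]],[[6.5,0,0],[0,0,0]],[[7,0,0],[0,0,0]]]' && python3 -m crank '[[[1.5,0,0],[0,0,0]],[[3.5,0,0],[0,0,0]],[[5,0,0],[0,0,0]],[[5.2,0,0],[0,0,0]],[[5.2,0,0],[0,0,0]]]'&& python3 goto.py .4026 .1388 .068 95.2
python3 - <<'E'
from h import *
T,K,V=cam("top");S,K2,V2=cam("side")
A=T[190:290,180:340];B=S[190:290,215:375]
cv2.imwrite("pics/z7.png",np.hstack([cv2.resize(A,(400,250),interpolation=2),cv2.resize(B,(400,250),interpolation=2)]))
E
```

```text
time: 6.58
tcp_pos: [0.4092, 0.0897, 0.0652]
ee_rot: [3.14, -0.001, 1.663]
force: [-0.0, 1.1, -2.4]
width: 0.0179
finger_force: 117.7
time: 7.0
tcp_pos: [0.4043, 0.1395, 0.0647]
ee_rot: [3.141, -0.0, 1.662]
force: [0.7, 0.0, -2.1]
width: 0.0178
finger_force: 117.7
shift [-0.05 -0.17 -0.33] turn [ 0.04 -0.    0.03]
```

View pics/z7.png

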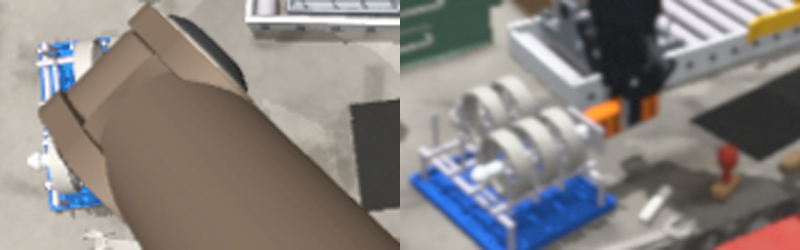

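The rod is through all three rings, with the nose showing on the far side and the guard still outside. Now the lift.

```bash
python3 -m crank '[[[0,0,-0.4],[0,0,0]],[[0,0,-1],[0,0,0]],[[0,0,-1.7],[0,0,0]],[[0,0,-2.5],[0,0,0]],[[0,0,-3.3],[0,0,0]]]' && python3 -m crank '[[[0,0,-1],[0,0,0]],[[0,0,-2.5],[0,0,0]],[[0,0,-4],[0,0,0]],[[0,0,-5.5],[0,0,0]],[[0,0,-7],[0,0,0]]]'&& python3 -m crank '[[[0,0,-1],[0,0,0]],[[0,0,-1.6],[0,0,0]],[[0,0,-2],[0,0,0]],[[0,0,-2],[0,0,0]]]'; python3 goto.py .6418 -.1016 .19 88.7
python3 - <<'E'
from h import *
T,K,V=cam("top");S,K2,V2=cam("side")
for u in(123,173,223,273): print(onz(K,V,(u/4+270,120+165/4),.09).round(4),end='')
p,r=tool()
print([proj(K2,V2,p+r.apply([a,0,-.0096])).round(1) for a in(.049,.116,.178)])
cv2.imwrite("pics/z8.png",cv2.resize(S[150:290,210:370],(720,600),interpolation=2))
E
```

```text
time: 7.52
tcp_pos: [0.4037, 0.1384, 0.098]
ee_rot: [-3.141, 0.001, 1.66]
force: [-0.3, 0.2, -6.9]
width: 0.0178
finger_force: 117.7
time: 7.93
tcp_pos: [0.4036, 0.1389, 0.1685]
ee_rot: [-3.141, 0.0, 1.661]
force: [0.9, -0.6, -5.9]
width: 0.0176
finger_force: 117.8
time: 8.27
tcp_pos: [0.4042, 0.139, 0.1878]
ee_rot: [3.141, 0.0, 1.66]
force: [0.1, 0.4, -6.9]
width: 0.0179
finger_force: 117.8
shift [-26.09  21.51  -0.2 ] turn [0.05 0.01 6.43]
[0.6058 0.0598 0.09  ][0.6055 0.0296 0.09  ][ 6.052e-01 -6.000e-04  9.000e-02][ 0.6049 -0.0308  0.09  ][array([288.4, 198.5]), array([264.8, 206.8]), array([240.8, 215.2])]
```

View pics/z8.png

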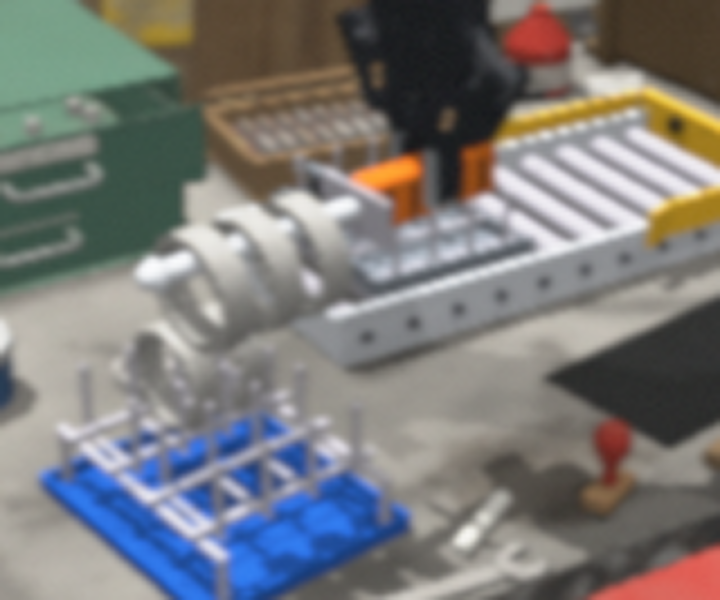

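All three rings hang on the level rod. I'll carry them to the cradle's rear lane.

```bash
python3 -m crank '[[[-0.4,0.3,0],[0,0,0.7]],[[-1.2,1,0],[0,0,2]],[[-2.3,1.9,0],[0,0,3.6]],[[-3.8,3.1,0],[0,0,5.2]],[[-5.7,4.7,0],[0,0,6.4]]]' && python3 goto.py .6418 -.1018 .19 88.7
```

```text
time: 8.78
tcp_pos: [0.457, 0.0852, 0.1871]
ee_rot: [-3.141, 0.0, 1.546]
force: [0.3, 0.0, -7.4]
width: 0.018
finger_force: 117.8
shift [-18.24  18.94  -0.29] turn [-0.01  0.01 -0.1 ]
```

```bash
python3 -m crank '[[[-2,2.1,0],[0,0,0]],[[-4.1,4.3,0],[0,0,0]],[[-6.2,6.5,0],[0,0,0]],[[-8.3,8.7,0],[0,0,0]],[[-10.4,10.8,0],[0,0,0]]]' && python3 -m crank '[[[-1.9,2,0],[0,0,0]],[[-3.6,3.7,0],[0,0,0]],[[-5,5.2,0],[0,0,0]],[[-6.1,6.4,0],[0,0,0]],[[-6.9,7.2,0],[0,0,0]]]' && python3 -m crank '[[[-0.4,0.4,0],[0,0,0]],[[-0.5,0.5,0],[0,0,0]],[[-0.5,0.5,0],[0,0,0]]]'; python3 goto.py .6418 -.1018 .19 88.7
cat > look.py <<'E'
import sys
from h import *
n=sys.argv[1]; a=float(sys.argv[2]) # a: lane x
T,K,V=cam("top");S,K2,V2=cam("side")
p,r=tool()
print("rod axis .049 .116 .178 side",[proj(K2,V2,p+r.apply([q,0,-.0096])).round(1).tolist() for q in(.049,.116,.178)],"top",[proj(K,V,p+r.apply([q,0,-.0096])).round(1).tolist() for q in(.049,.116,.178)])
A=cv2.resize(T[115:215,260:360],(400,400),interpolation=2);B=cv2.resize(S[140:240,250:350],(400,400),interpolation=2)
cv2.imwrite(f"pics/{n}.png",np.hstack([A,B]))
E
python3 look.py z9 .039
```

```text
time: 9.2
tcp_pos: [0.5635, -0.0238, 0.1865]
ee_rot: [-3.141, 0.001, 1.545]
force: [0.5, 0.5, -6.5]
width: 0.0183
finger_force: 117.8
time: 9.62
tcp_pos: [0.6335, -0.0951, 0.1858]
ee_rot: [-3.141, 0.001, 1.543]
force: [-0.4, 0.0, -6.1]
width: 0.018
finger_force: 117.8
time: 9.87
tcp_pos: [0.6367, -0.0957, 0.1867]
ee_rot: [-3.141, -0.0, 1.548]
force: [0.5, -0.1, -7.0]
width: 0.0178
finger_force: 117.8
shift [-0.6   0.52 -0.33] turn [-0.06 -0.02  0.01]
rod axis .049 .116 .178 side [[310.1, 151.4], [291.9, 155.2], [274.1, 158.9]] top [[347.7, 133.2], [316.7, 132.9], [287.9, 132.5]]
```

View pics/z9.png

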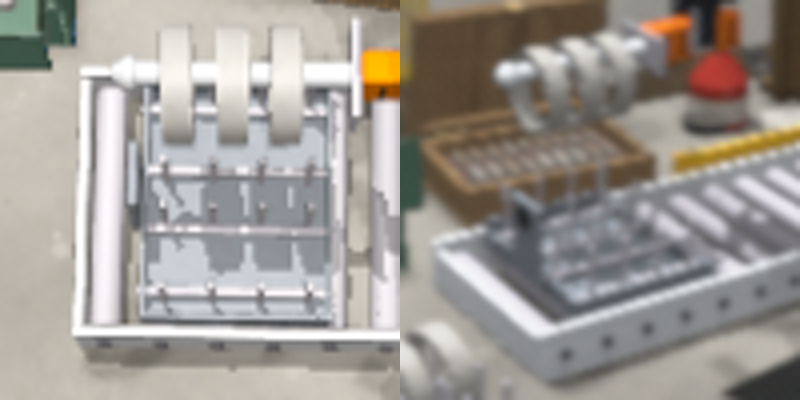

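The top view shows the rings at crop u = 176, 232 and 286 on the rod, with guard and tip where predicted. The pins are at crop u = 165, 213, 261 and 310. I'll compute the exact offset.

```bash
python3 - <<'E'
from h import *
T,K,V=cam("top")
P=lambda u,v,z:onz(K,V,(u/4+260,v/4+115),z)
for u,v in((176,80),(232,80),(286,80)): print("ring",P(u,v,.21).round(4))
for u in(165,213,261,310): print("pin",P(u,162,.09).round(4),P(u,162,.06).round(4))
for v in (104,170,228,294): print("rail",P(235,v,.075).round(4))
p,r=tool(); print(p)
E
python3 goto.py .6418 -.1018 .19 88.7
```

```text
ring [0.6297 0.0485 0.21  ]
ring [0.6295 0.0189 0.21  ]
ring [ 0.6292 -0.0098  0.21  ]
pin [0.6202 0.0585 0.09  ] [0.629  0.0595 0.06  ]
pin [0.6199 0.0295 0.09  ] [0.6287 0.0295 0.06  ]
pin [6.196e-01 4.000e-04 9.000e-02] [ 6.285e-01 -5.000e-04  6.000e-02]
pin [ 0.6193 -0.0293  0.09  ] [ 0.6282 -0.0312  0.06  ]
rail [0.6614 0.0155 0.075 ]
rail [0.6191 0.016  0.075 ]
rail [0.5825 0.0165 0.075 ]
rail [0.5414 0.017  0.075 ]
[ 0.636538   -0.09445292  0.1874296 ]
shift [-0.72  0.54 -0.26] turn [-0.01 -0.01  0.12]
```

```bash
python3 -m crank '[[[-0.2,0.2,0],[0,0,0]],[[-0.4,0.5,0.6],[0,0,0]],[[-0.45,0.65,1.6],[0,0,0]],[[-0.45,0.65,2.6],[0,0,0]],[[-0.45,0.65,3.5],[0,0,0]]]' && python3 -m crank '[[[0,0,0.3],[0,0,0]],[[0,0,0.5],[0,0,0]],[[0,0,0.5],[0,0,0]],[[0,0,0.5],[0,0,0]]]'; python3 - <<'E'
from h import *
T,K,V=cam("top"); p,r=tool(); print(p)
z=p[2]+.0096
# ring bands: bright columns along a strip just beside the tube (rod x -18 mm)
for dx in(-.022,.022):
  pts=[(q,proj(K,V,p+r.apply([q,dx,-.0096+.002]))) for q in np.arange(.055,.165,.0005)]
  g=cv2.cvtColor(T,cv2.COLOR_BGR2GRAY); s=T.astype(int).ptp(2) if hasattr(T,'ptp') else np.ptp(T.astype(int),axis=2)
  print(dx,"".join(str(min(9,int(cv2.getRectSubPix(g,(1,1),tuple(map(float,c)))[0,0])//26)) for q,c in pts[::2]))
E
```

```text
time: 10.43
tcp_pos: [0.6429, -0.1002, 0.1505]
ee_rot: [-3.14, -0.0, 1.549]
force: [-0.3, -0.4, -7.4]
width: 0.018
finger_force: 117.9
time: 10.77
tcp_pos: [0.6436, -0.1, 0.1474]
ee_rot: [3.141, -0.0, 1.549]
force: [0.3, 0.8, -6.7]
width: 0.018
finger_force: 117.8
[ 0.64373341 -0.10008622  0.14772701]
-0.022 678887777655555555566666777777777777777655556666667777777777777777777766666666665567777777777777776666666666655
0.022 777777777777777777777777888888888888888765677777777777888888888888888877777777777778888888888888888888777777777
```

```bash
python3 -m crank '[[[-0.05,0,0.6],[0,0,0]],[[-0.05,0,1.4],[0,0,0]],[[-0.05,0,2.2],[0,0,0]],[[-0.05,0,3],[0,0,0]],[[-0.05,0,3.7],[0,0,0]]]' && python3 -m crank '[[[0,0,0.6],[0,0,0]],[[0,0,1.2],[0,0,0]],[[0,0,1.7],[0,0,0]],[[0,0,2.2],[0,0,0]],[[0,0,2.4],[0,0,0]]]'&& python3 -m crank '[[[0,0,0.4],[0,0,0]],[[0,0,0.8],[0,0,0]],[[0,0,1.1],[0,0,0]],[[0,0,1.4],[0,0,0]],[[0,0,1.5],[0,0,0]]]'; python3 look.py z10 0
```

```text
time: 11.23
tcp_pos: [0.6429, -0.1007, 0.1088]
ee_rot: [-3.14, -0.0, 1.549]
force: [0.0, -0.2, -6.1]
width: 0.018
finger_force: 117.8
time: 11.65
tcp_pos: [0.6431, -0.1007, 0.0854]
ee_rot: [-3.141, -0.0, 1.549]
force: [-0.3, -0.8, -5.5]
width: 0.0181
finger_force: 118.0
time: 12.07
tcp_pos: [0.6434, -0.1006, 0.0711]
ee_rot: [3.142, -0.0, 1.549]
force: [-0.1, -0.4, -2.1]
width: 0.0181
finger_force: 119.3
rod axis .049 .116 .178 side [[309.5, 183.9], [292.2, 188.4], [275.3, 192.8]] top [[346.2, 146.6], [318.9, 146.3], [293.6, 145.9]]
```

View pics/z10.png

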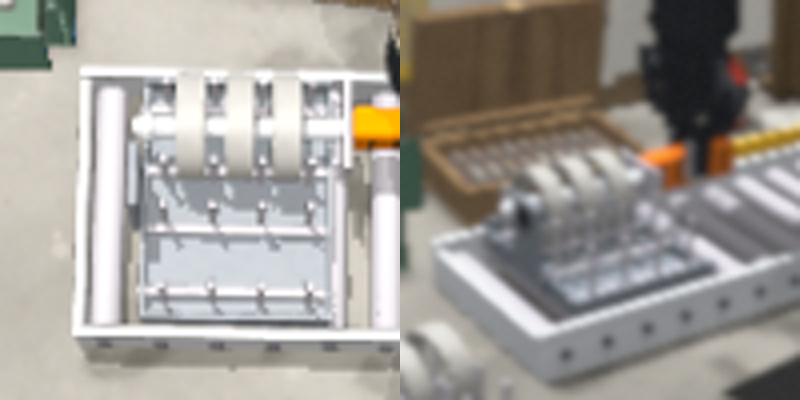

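All three rings stand in the rear lane, and the force has dropped to the rod's weight alone. I'll withdraw the rod.

```bash
python3 -m crank '[[[-0.5,0,0.2],[0,0,0]],[[-1.5,0,0.2],[0,0,0]],[[-3.5,0,0.2],[0,0,0]],[[-6,0,0.2],[0,0,0]],[[-8.5,0,0.2],[0,0,0]]]' && python3 -m crank '[[[-2,0,0],[0,0,0]],[[-3.5,0,0],[0,0,0]],[[-4.3,0,0],[0,0,0]],[[-4.3,0,-1],[0,0,0]],[[-4.3,0,-3],[0,0,0]]]'&& python3 -m crank '[[[0,0,-3],[0,0,0]],[[0,0,-6],[0,0,0]],[[0,0,-8],[0,0,0]],[[0,0,-8],[0,0,0]]]';  python3 goto.py .4914 .0241 .16 95.2
```

```text
time: 12.58
tcp_pos: [0.6415, -0.1873, 0.0695]
ee_rot: [3.141, 0.001, 1.549]
force: [0.8, -0.2, -2.2]
width: 0.0178
finger_force: 119.3
time: 13.0
tcp_pos: [0.6388, -0.2278, 0.0974]
ee_rot: [-3.137, -0.002, 1.549]
force: [-0.0, 0.1, -3.3]
width: 0.0178
finger_force: 119.3
time: 13.33
tcp_pos: [0.6438, -0.2267, 0.1859]
ee_rot: [3.133, 0.001, 1.551]
force: [1.5, 0.3, -2.2]
width: 0.0178
finger_force: 119.3
shift [ 24.78 -15.75   2.42] turn [ 0.5   0.1  -6.32]
```

```bash
python3 -m crank '[[[2,-1.3,0],[0,0,-1]],[[5,-3.2,0],[0,0,-2.5]],[[8.3,-5.3,0],[0,0,-4]],[[11.6,-7.4,0],[0,0,-5.5]],[[15,-9.5,0],[0,0,-6.3]]]' && python3 goto.py .4914 .0241 .10 95.2
```

```text
time: 13.75
tcp_pos: [0.5471, -0.0739, 0.1788]
ee_rot: [-3.141, -0.001, 1.662]
force: [0.5, 1.2, -1.3]
width: 0.0179
finger_force: 119.2
shift [10.26 -4.66  7.89] turn [-0.04 -0.03  0.01]
```

```bash
python3 -m crank '[[[3,-1.4,0],[0,0,0]],[[6,-2.7,0],[0,0,0]],[[8.5,-3.9,1],[0,0,0]],[[10,-4.6,4],[0,0,0]],[[10.2,-4.6,7.5],[0,0,0]]]' && python3 -m crank '[[[0,0,0],[0,0,0]],[[0,0,0],[0,0,0]]]' && python3 goto.py .4914 .0241 .0635 95.2; python3 - <<'E'
from h import *
T,K,V=cam("top");S,K2,V2=cam("side"); p,r=tool()
# tip in top view: brightest blob near the predicted tip; ring silhouettes of row b
t=proj(K,V,p+r.apply([.178,0,-.0096])); print("pred",t,proj(K2,V2,p+r.apply([.178,0,-.0096])))
g=cv2.cvtColor(T,cv2.COLOR_BGR2GRAY); x,y=t.round().astype(int)
print(g[y-7:y+8,x-8:x+14])
E
```

```text
time: 14.17
tcp_pos: [0.4933, 0.0261, 0.1056]
ee_rot: [3.137, -0.001, 1.665]
force: [0.3, -1.2, -2.8]
width: 0.0181
finger_force: 119.3
time: 14.33
tcp_pos: [0.4925, 0.0218, 0.1034]
ee_rot: [-3.137, -0.001, 1.661]
force: [0.9, 0.5, -2.4]
width: 0.0178
finger_force: 119.0
shift [ 0.23 -0.07  3.99] turn [-0.23 -0.03 -0.02]
pred [240.03442924 212.34214051] [268.17967168 215.85374785]
[[ 80 176 202 134  87  93  93 107 227 249 189 123 108 137 147 138 136  93
  154 166 179 185]
 [ 97 187 200 140 121 133 134 143 205 247 203 143 107  98 132 131 129  87
  152 163 167 171]
 [117 104 119 124 116 122 132 136 195 249 208 150  98  84  83 111 127  85
  141 163 168 171]
 [125 126 116 126 121 117 126 161 192 247 224 189 127  86  88 128 131  87
   95 156 168 170]
 [130 131 110 139 140 184 168 217 232 244 246 241 173  94  97 133 129  93
   93 151 167 174]
 [132 133 106 165 181 242 218 241 246 242 243 227 178 151 154 192 196 185
  184 200 210 216]
 [134 138 120 139 166 192 197 176 195 219 254 242 219 228 232 250 255 255
  255 255 255 255]
 [131 138 130 114 131 150 182 210 244 252 255 250 237 255 255 255 255 255
  255 255 255 255]
 [138 142 144 118 130 142 186 251 255 255 255 249 241 255 255 255 255 255
  255 255 255 255]
 [141 143 145 121 132 135 184 246 254 254 255 240 235 255 255 255 255 254
  251 249 246 243]
 [143 144 149 121 125 127 186 221 238 246 255 239 220 231 235 230 225 222
  216 211 208 202]
 [142 144 152 123  94  80 185 155 194 220 231 229 189 169 187 162 150 152
  118 119 166 169]
 [145 140 149 134 100  84 185 148 106 182 213 202 164 113 100 102 107 137
   94 123 179 189]
 [151 139 144 137 101  84 185 152 110 193 236 194 126  88  99 102 142 145
   96 126 179 188]
 [144 129 138 146 107  85 181 160 118 152 247 223 161  96  99 103 135 142
  101 127 181 192]]
```

```bash
python3 -m crank '[[[0.1,-0.05,1],[0,0,0]],[[0.1,-0.05,2.5],[0,0,0]],[[0.1,-0.05,3.7],[0,0,0]],[[0.1,-0.05,3.9],[0,0,0]],[[0.1,-0.05,3.9],[0,0,0]]]' && python3 goto.py .4804 .1457 .0635 95.2
```

```text
time: 14.85
tcp_pos: [0.4932, 0.0217, 0.0647]
ee_rot: [-3.14, -0.0, 1.658]
force: [-0.3, -1.0, -1.6]
width: 0.0179
finger_force: 119.1
shift [12.46 -0.19  0.13] turn [-0.07 -0.01 -0.18]
```

```bash
python3 -m crank '[[[1,-0.1,0],[0,0,-0.2]],[[3,-0.15,0],[0,0,-0.2]],[[5,-0.15,0],[0,0,-0.2]],[[6.5,-0.15,0],[0,0,-0.2]],[[7,-0.15,0],[0,0,-0.2]]]' && python3 -m crank '[[[1.5,0,0],[0,0,0]],[[3.5,0,0],[0,0,0]],[[5,0,0],[0,0,0]],[[5.4,0,0],[0,0,0]],[[5.4,0,0],[0,0,0]]]'&& python3 goto.py .4804 .1457 .0635 95.2
```

```text
time: 15.27
tcp_pos: [0.486, 0.0953, 0.0664]
ee_rot: [3.14, -0.002, 1.666]
force: [0.0, 0.4, -1.3]
width: 0.0181
finger_force: 119.1
time: 15.68
tcp_pos: [0.481, 0.1465, 0.0658]
ee_rot: [3.141, -0.0, 1.664]
force: [-1.1, -0.6, -2.3]
width: 0.0179
finger_force: 119.1
shift [-0.08 -0.07  0.23] turn [ 0.05 -0.03  0.16]
```

```bash
python3 -m crank '[[[0,0,-0.4],[0,0,0]],[[0,0,-1],[0,0,0]],[[0,0,-1.7],[0,0,0]],[[0,0,-2.5],[0,0,0]],[[0,0,-3.3],[0,0,0]]]' && python3 -m crank '[[[0,0,-1],[0,0,0]],[[0,0,-2.5],[0,0,0]],[[0,0,-4],[0,0,0]],[[0,0,-5.5],[0,0,0]],[[0,0,-7],[0,0,0]]]'&& python3 -m crank '[[[0,0,-1],[0,0,0]],[[0,0,-1.6],[0,0,0]],[[0,0,-2],[0,0,0]],[[0,0,-2],[0,0,0]]]'; python3 goto.py .5649 -.0995 .188 88.7
```

```text
time: 16.1
tcp_pos: [0.4809, 0.1444, 0.0991]
ee_rot: [-3.141, 0.001, 1.661]
force: [0.1, 0.0, -5.5]
width: 0.0181
finger_force: 118.8
time: 16.52
tcp_pos: [0.4807, 0.1451, 0.1697]
ee_rot: [3.142, 0.0, 1.662]
force: [0.6, 0.2, -4.4]
width: 0.0182
finger_force: 118.8
time: 16.85
tcp_pos: [0.4811, 0.1453, 0.1888]
ee_rot: [3.141, 0.0, 1.662]
force: [0.2, 0.3, -5.1]
width: 0.018
finger_force: 118.8
shift [-25.14   6.11   0.09] turn [0.04 0.   6.53]
```

```bash
python3 -m crank '[[[-0.5,0.1,0],[0,0,0.7]],[[-1.5,0.3,0],[0,0,2]],[[-2.9,0.7,0],[0,0,3.6]],[[-4.7,1.1,0],[0,0,5.2]],[[-7,1.6,0],[0,0,6.4]]]' && python3 goto.py .5654 -.0988 .188 88.7
```

```text
time: 17.27
tcp_pos: [0.5034, 0.0759, 0.1878]
ee_rot: [-3.141, -0.0, 1.548]
force: [0.5, -0.4, -5.1]
width: 0.0177
finger_force: 118.8
shift [-17.33   6.59  -0.03] turn [-0.04 -0.01  0.02]
```

```bash
python3 -m crank '[[[-2.4,0.9,0],[0,0,0]],[[-4.9,1.8,0],[0,0,0]],[[-7.4,2.8,0],[0,0,0]],[[-9.8,3.7,0],[0,0,0]],[[-12,4.5,0],[0,0,0]]]' && python3 -m crank '[[[-1.8,0.6,0],[0,0,0]],[[-3.1,1.2,0],[0,0,0]],[[-4,1.5,0],[0,0,0]],[[-4.6,1.8,0],[0,0,0]],[[-4.6,1.8,0],[0,0,0]]]'; python3 -m crank '[[[0,0,0.4],[0,0,0]],[[0,0,1.2],[0,0,0]],[[0,0,2.2],[0,0,0]],[[0,0,3.2],[0,0,0]],[[0,0,3.9],[0,0,0]]]' && python3 -m crank '[[[0,0,0.1],[0,0,0]],[[0,0,0.1],[0,0,0]],[[0,0,0.1],[0,0,0]]]'; python3 goto.py .5654 -.0988 .1475 88.7
python3 - <<'E'
from h import *
T,K,V=cam("top"); p,r=tool()
g=cv2.cvtColor(T,cv2.COLOR_BGR2GRAY)
for dx in(-.022,.022):
  pts=[proj(K,V,p+r.apply([q,dx,-.0096-.008])) for q in np.arange(.055,.165,.001)]
  print(dx,"".join(str(min(9,int(cv2.getRectSubPix(g,(1,1),tuple(map(float,c)))[0,0])//26)) for c in pts))
cv2.imwrite("pics/z11.png",np.hstack([cv2.resize(T[115:215,260:360],(400,400),interpolation=2),cv2.resize(vision.get_image("side")["img"][140:240,250:350],(400,400),interpolation=2)]))
E
```

```text
time: 17.68
tcp_pos: [0.546, -0.0477, 0.1875]
ee_rot: [-3.141, 0.001, 1.546]
force: [0.6, -0.2, -5.4]
width: 0.0178
finger_force: 118.9
time: 18.1
tcp_pos: [0.5631, -0.0916, 0.1879]
ee_rot: [-3.141, 0.0, 1.549]
force: [-0.2, -0.2, -5.0]
width: 0.0183
finger_force: 118.8
time: 18.52
tcp_pos: [0.562, -0.0895, 0.1474]
ee_rot: [-3.14, -0.0, 1.552]
force: [0.1, 0.7, -5.2]
width: 0.0177
finger_force: 118.8
time: 18.77
tcp_pos: [0.5631, -0.09, 0.1483]
ee_rot: [3.141, -0.0, 1.551]
force: [0.0, -0.0, -5.1]
width: 0.0177
finger_force: 118.8
shift [-0.88  0.25  0.08] turn [ 0.01 -0.01  0.15]
-0.022 776777888888888888888777788888888888887776677788888888888888888888888888888888888888888888888876555555567777776
0.022 887655666655555555555455678888888888888775554555555555566778888888888888875555555555555555555566777665555444567
```

View pics/z11.png

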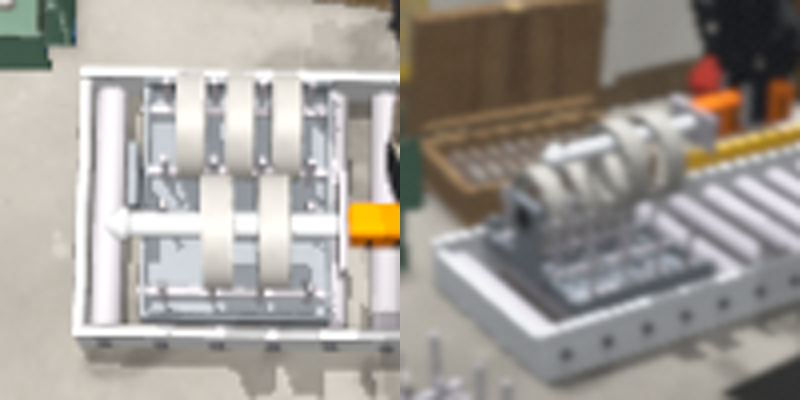

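Rings b1 and b2 hang at crop u = 275 and 217, above the front lane, and the rear row is seated at u = 190, 238 and 287. I'll compute the shift from those pixels.

```bash
python3 - <<'E'
from h import *
T,K,V=cam("top")
P=lambda u,v,z:onz(K,V,(u/4+260,v/4+115),z)
S=[P(u,120,.106) for u in(190,238,287)]; B=[P(u,230,.172) for u in(275,217)]
print(np.round(S,4),np.round(B,4)); c=np.mean([s[1] for s in S])+.0018
print("rear mean y",c-.0018,"need dy b1",c-.03-B[0][1],"b2",c-B[1][1])
for u in(165,213,261,310): print(P(u,292,.09)[1].round(4),end=' ')
E
```

```text
[[ 0.6413  0.0429  0.106 ]
 [ 0.641   0.0143  0.106 ]
 [ 0.6407 -0.015   0.106 ]] [[ 0.5569 -0.004   0.172 ]
 [ 0.5573  0.0277  0.172 ]]
rear mean y 0.014044638782207866 need dy b1 -0.010109100215430593 b2 -0.011821549626318002
0.059 0.0303 0.0017 -0.0276
```

```bash
python3 -m crank '[[[-0.3,0.1,0],[0,0,0]],[[-0.7,0.2,0],[0,0,0]],[[-1.0,0.25,0],[0,0,0.1]],[[-1.05,0.25,0],[0,0,0.1]],[[-1.05,0.25,0],[0,0,0.1]]]' && python3 -m crank '[[[0,0,0.6],[0,0,0]],[[0,0,1.4],[0,0,0]],[[0,0,2.2],[0,0,0]],[[0,0,3],[0,0,0]],[[0,0,3.7],[0,0,0]]]' && python3 -m crank '[[[0,0,0.6],[0,0,0]],[[0,0,1.2],[0,0,0]],[[0,0,1.7],[0,0,0]],[[0,0,2.2],[0,0,0]],[[0,0,2.4],[0,0,0]]]'&& python3 -m crank '[[[0,0,0.4],[0,0,0]],[[0,0,0.8],[0,0,0]],[[0,0,1.1],[0,0,0]],[[0,0,1.4],[0,0,0]],[[0,0,1.6],[0,0,0]]]'
```

```text
time: 19.33
tcp_pos: [0.5652, -0.1013, 0.1483]
ee_rot: [-3.142, 0.0, 1.548]
force: [0.6, -0.3, -5.1]
width: 0.0175
finger_force: 118.8
time: 19.75
tcp_pos: [0.5647, -0.1006, 0.1098]
ee_rot: [-3.14, -0.0, 1.549]
force: [-1.0, 1.2, -4.5]
width: 0.0176
finger_force: 118.8
time: 20.17
tcp_pos: [0.5649, -0.1007, 0.0865]
ee_rot: [-3.141, -0.0, 1.549]
force: [0.4, 0.1, -4.7]
width: 0.0183
finger_force: 118.8
time: 20.58
tcp_pos: [0.5653, -0.1007, 0.0711]
ee_rot: [3.141, 0.0, 1.549]
force: [0.3, -0.2, -2.7]
width: 0.018
finger_force: 119.3
```

```bash
python3 - <<'E'
from h import *
T,K,V=cam("top"); g=cv2.cvtColor(T,cv2.COLOR_BGR2GRAY)
for x0,y0 in((.645,.0145),(.567,.0163)):
  for dx in(-.015,.015):
    z=.075+np.sqrt(.033**2-dx**2)
    print(x0,dx,"".join(str(min(9,int(cv2.getRectSubPix(g,(1,1),tuple(map(float,proj(K,V,(x0+dx+.023*q,y0+q,z)))))[0,0])//26)) for q in np.arange(-.05,.051,.001)))
E
```

```text
0.645 -0.015 78888776555566788888888888888876555555556677888888888888888766555555556678888888888888888777777787777
0.645 0.015 44444444444567899999999999988765444444456778999999999998876554444444456899999999999999886444444444444
0.567 -0.015 78877655667789888888888888887666666666665566788888888888888888888888888888888888888888888888888888888
0.567 0.015 88877765556788999999999999887777776555667888899999999999998887765556788888888888888888887776545555555
```

Both rings of row b are seated in the front lane, in slots 1 and 2. I'll withdraw, then return the rod to the mat.

```bash
python3 -m crank '[[[-0.5,0,0.2],[0,0,0]],[[-1.5,0,0.2],[0,0,0]],[[-3.5,0,0.2],[0,0,0]],[[-6,0,0.2],[0,0,0]],[[-8.5,0,0.2],[0,0,0]]]' && python3 -m crank '[[[-2,0,0],[0,0,0]],[[-3.5,0,0],[0,0,0]],[[-4.3,0,0],[0,0,0]],[[-4.3,0,-1],[0,0,0]],[[-4.3,0,-3],[0,0,0]]]'&& python3 -m crank '[[[0,0,-2],[0,0,0]],[[0,0,-4],[0,0,0]],[[0,0,-5],[0,0,0]],[[0,0,-5],[0,0,0]]]';  python3 goto.py .408 -.181 .0115 96
```

```text
time: 21.05
tcp_pos: [0.5633, -0.1874, 0.0695]
ee_rot: [3.141, 0.001, 1.549]
force: [0.7, -0.7, -1.9]
width: 0.018
finger_force: 119.3
time: 21.47
tcp_pos: [0.5605, -0.2284, 0.0978]
ee_rot: [-3.137, -0.002, 1.548]
force: [-0.1, 1.3, -2.2]
width: 0.018
finger_force: 119.3
time: 21.8
tcp_pos: [0.5641, -0.228, 0.1525]
ee_rot: [3.137, 0.001, 1.55]
force: [0.5, 0.2, -2.5]
width: 0.018
finger_force: 119.3
shift [  4.39 -15.77  14.02] turn [ 0.26  0.09 -7.19]
```

```bash
python3 -m crank '[[[0.5,-2,0],[0,0,-1.5]],[[1.5,-5.5,0],[0,0,-3]],[[2.6,-9.5,0],[0,0,-5]],[[3.7,-13.3,0],[0,0,-7]],[[4.2,-15.5,1.5],[0,0,-7.2]]]' && python3 -m crank '[[[0,0,2.5],[0,0,0]],[[0,0,5.5],[0,0,0]],[[0,0,8],[0,0,0]],[[0,0,9],[0,0,0]],[[0,0,9],[0,0,0]]]'; python3 goto.py .407 -.184 .0100 96
```

```text
time: 22.22
tcp_pos: [0.4049, -0.1817, 0.1346]
ee_rot: [-3.14, 0.001, 1.678]
force: [0.4, -1.2, -3.1]
width: 0.0181
finger_force: 119.3
time: 22.63
tcp_pos: [0.4064, -0.182, 0.042]
ee_rot: [-3.137, -0.003, 1.675]
force: [0.0, -0.2, -2.7]
width: 0.0182
finger_force: 119.4
shift [-0.21  0.05  3.2 ] turn [-0.25 -0.17 -0.  ]
```

```bash
python3 -m crank '[[[0,0,1],[0,0,0]],[[0,0,2],[0,0,0]],[[0,0,2.6],[0,0,0]],[[0,0,3],[0,0,0]],[[0,0,3.1],[0,0,0]]]' && python3 -m crank '[[[0,0,0],[0,0,0]],[[0,0,0.1],[0,0,0]],[[0,0,0.1],[0,0,0]]]'
```

```text
time: 23.05
tcp_pos: [0.4082, -0.1832, 0.0129]
ee_rot: [-3.141, -0.0, 1.675]
force: [-0.5, 0.3, -2.4]
width: 0.0178
finger_force: 119.4
time: 23.3
tcp_pos: [0.4086, -0.1834, 0.0125]
ee_rot: [3.141, 0.0, 1.674]
force: [-1.0, -0.2, -2.0]
width: 0.0178
finger_force: 119.4
```

```bash
python3 -m crank '[[[0,0,0.1],[0,0,0]],[[0,0,0.2],[0,0,0]],[[0,0,0.3],[0,0,0]],[[0,0,0.3],[0,0,0]]]' && python3 -m crank '[[[0,0,0],[0,0,0]],[[0,0,0],[0,0,0]],[[0,0,0],[0,0,0]],[[0,0,0],[0,0,0]],[[0,0,0],[0,0,0]]]' 6 20 && python3 -m crank '[[[0,0,0],[0,0,0]],[[0,0,-1],[0,0,0]],[[0,0,-3],[0,0,0]],[[0,0,-6],[0,0,0]],[[0,0,-10],[0,0,0]]]' && python3 -m crank '[[[0,0,-4],[0,0,0]],[[0,0,-8],[0,0,0]],[[0,0,-10],[0,0,0]],[[0,0,-10],[0,0,0]]]' 0; python3 goto.py .608 .125 .21 88.7
```

```text
time: 23.63
tcp_pos: [0.4084, -0.1834, 0.0094]
ee_rot: [3.141, 0.0, 1.674]
force: [-1.0, -0.2, -0.0]
width: 0.018
finger_force: 119.9
time: 24.05
tcp_pos: [0.4084, -0.1833, 0.0093]
ee_rot: [3.141, 0.0, 1.674]
force: [0.8, -0.9, 0.0]
width: 0.0597
finger_force: 0.0
time: 24.47
tcp_pos: [0.4068, -0.1823, 0.1093]
ee_rot: [-3.138, -0.003, 1.675]
force: [0.8, -1.8, 0.6]
width: 0.0598
finger_force: 0.0
time: 24.8
tcp_pos: [0.4107, -0.1839, 0.2147]
ee_rot: [3.135, 0.005, 1.675]
force: [1.5, -0.1, 0.4]
width: 0.012
finger_force: 0.0
shift [28.68 22.81  0.48] turn [0.42 0.27 7.24]
```

```bash
python3 -m crank '[[[2,1.6,0],[0,0,1.5]],[[5,4,0],[0,0,3]],[[8.2,6.5,0],[0,0,4.5]],[[11.4,9,0],[0,0,6]],[[14.5,11.5,0],[0,0,7.2]]]' && python3 goto.py .608 .118 .21 88.7
```

```text
time: 25.22
tcp_pos: [0.5078, -0.0255, 0.2092]
ee_rot: [-3.141, 0.0, 1.547]
force: [-0.1, -0.4, 0.7]
width: 0.0
finger_force: 0.0
shift [14.58  9.67 -0.09] turn [-0.03  0.01 -0.07]
```

```bash
python3 - <<'E'
from h import *
import rod
rod.find()
E
```

```text
((302.0, 283.0), (0.0, 0.0), 0.0) 25.3167 []Traceback (most recent call last):
  File "<stdin>", line 3, in <module>
  File "rod.py", line 12, in find
    v,u=np.nonzero(w2); i=u<u.min()+6; tip=np.array([u.min(),v[i].mean()])
                            ~~~~~^^
    return umr_minimum(a, axis, None, out, keepdims, initial, where)
ValueError: zero-size array to reduction operation minimum which has no identity
```

```bash
python3 -m crank '[[[3.5,2.3,0],[0,0,0]],[[7,4.6,0],[0,0,0]],[[10.5,7,0],[0,0,0]],[[13.5,9,0],[0,0,0]],[[14.5,9.6,0],[0,0,0]]]' && python3 -m crank '[[[0,0,1],[0,0,0]],[[0,0,4],[0,0,0]],[[0,0,7],[0,0,0]],[[0,0,9],[0,0,0]],[[0,0,9],[0,0,0]]]'; python3 goto.py .608 .118 .08 88.7
python3 - <<'E'
from h import *
T,K,V=cam("top")
cv2.imwrite("pics/z12.png",T)
import rod
try: rod.find()
except Exception as e: print(e)
E
```

```text
time: 25.73
tcp_pos: [0.6079, 0.1212, 0.2088]
ee_rot: [-3.141, -0.004, 1.554]
force: [-0.9, 0.7, 0.3]
width: 0.0004
finger_force: 0.0
time: 26.15
tcp_pos: [0.603, 0.1122, 0.114]
ee_rot: [-3.133, 0.003, 1.548]
force: [-0.2, -0.9, -0.4]
width: 0.0003
finger_force: 0.0
shift [0.6  0.52 3.39] turn [-0.5   0.18 -0.03]
((430.1307678222656, 202.85385131835938), (4.936831951141357, 22.021596908569336), 86.8201675415039) 26.3 [[384, 253, 42, 37, 492]]
grip tri [ 0.53045501 -0.25162784  0.02109635] 0.05424411470987774 grip z25 [ 0.51198678 -0.27112389  0.025     ] tip [384.   286.88] [ 0.30294963 -0.14171083  0.019     ] len 0.2458541679128387 yaw(tool) 148.23871556141705 [[290, 225, 20, 25, 215], [321, 225, 3, 8, 13], [324, 235, 1, 1, 1], [313, 253, 1, 2, 2]]
```

```bash
python3 -m crank '[[[0.3,0.2,1.5],[0,0,0]],[[0.3,0.3,2.8],[0,0,0]],[[0.3,0.3,3.3],[0,0,0]],[[0.3,0.3,3.3],[0,0,0]],[[0.3,0.3,3.3],[0,0,0]]]'; python3 goto.py .608 .10 .08 88.7
```

```text
time: 26.72
tcp_pos: [0.6097, 0.1186, 0.086]
ee_rot: [-3.141, 0.0, 1.549]
force: [0.3, 0.1, 0.2]
width: 0.0003
finger_force: 0.0
shift [-1.86 -0.13  0.6 ] turn [-0.05  0.01  0.05]
```

```bash
python3 -m crank '[[[-0.3,-0.1,0.5],[0,0,0]],[[-0.8,-0.1,0.8],[0,0,0]],[[-1.4,-0.1,0.8],[0,0,0]],[[-2,-0.1,0.8],[0,0,0]],[[-2.6,-0.1,0.8],[0,0,0]]]' && python3 -m crank '[[[-0.6,0,0],[0,0,0]],[[-1.3,0,0],[0,0,0]],[[-2.1,0,0],[0,0,0]],[[-3,0,0],[0,0,0]],[[-4,0,0],[0,0,0]]]'
```

```text
time: 27.13
tcp_pos: [0.6085, 0.0918, 0.0784]
ee_rot: [3.141, -0.0, 1.548]
force: [-0.6, 12.8, 1.7]
width: -0.0003
finger_force: 5.7
time: 27.55
tcp_pos: [0.6074, 0.0522, 0.0784]
ee_rot: [-3.142, -0.0, 1.549]
force: [-1.1, 3.3, 1.3]
width: 0.0002
finger_force: 1.7
```

```bash
python3 -m crank '[[[-1.1,0,0],[0,0,0]],[[-2.3,0,0],[0,0,0]],[[-3.5,0,0],[0,0,0]],[[-4.7,0,0],[0,0,0]],[[-5.9,0,0],[0,0,0]]]' && python3 -m crank '[[[-1.2,0,0],[0,0,0]],[[-2.4,0,0],[0,0,0]],[[-3.6,0,0],[0,0,0]],[[-4.8,0,0],[0,0,0]],[[-5.9,0,0],[0,0,0]]]' && python3 -m crank '[[[-1,0,0],[0,0,0]],[[-1.9,0,0],[0,0,0]],[[-2.7,0,0],[0,0,0]],[[-3.4,0,0],[0,0,0]],[[-4,0,0],[0,0,0]]]'
```

```text
time: 27.97
tcp_pos: [0.606, -0.008, 0.0782]
ee_rot: [-3.141, 0.0, 1.548]
force: [-2.0, 3.1, 1.9]
width: -0.0002
finger_force: 1.4
time: 28.38
tcp_pos: [0.6046, -0.0669, 0.0781]
ee_rot: [-3.141, 0.0, 1.548]
force: [-2.1, 2.7, 0.4]
width: -0.0001
finger_force: 1.1
time: 28.8
tcp_pos: [0.6039, -0.1061, 0.0782]
ee_rot: [-3.141, 0.0, 1.549]
force: [-1.7, 1.1, 0.1]
width: 0.0
finger_force: 1.0
```

```bash
python3 -m crank '[[[-0.5,0,0],[0,0,0]],[[-1,0,0],[0,0,0]],[[-1.4,0,0],[0,0,0]],[[-1.8,0,0],[0,0,0]],[[-2.2,0,0],[0,0,0]]]' && python3 -m crank '[[[-0.4,0,0],[0,0,0]],[[-0.7,0,0],[0,0,0]],[[-1,0,0],[0,0,0]]]'
```

```text
time: 29.22
tcp_pos: [0.6035, -0.1273, 0.0782]
ee_rot: [-3.141, -0.0, 1.549]
force: [-1.4, 2.0, 0.3]
width: -0.0003
finger_force: 1.2
time: 29.47
tcp_pos: [0.6033, -0.1374, 0.0783]
ee_rot: [-3.142, -0.0, 1.549]
force: [-2.0, 13.9, 5.0]
width: -0.0002
finger_force: 9.3
```

```bash
python3 -m crank '[[[-0.15,0,0],[0,0,0]],[[-0.3,0,0],[0,0,0]],[[-0.3,0,0],[0,0,0]]]' && python3 -m crank '[[[0.2,0,0],[0,0,0]],[[0.5,0,0],[0,0,0]],[[1.2,0,0],[0,0,0]],[[2.5,0,0],[0,0,0]],[[3.5,0,0],[0,0,0]]]' && python3 -m crank '[[[0.5,0,-2],[0,0,0]],[[0.5,0,-5],[0,0,0]],[[0.5,0,-9],[0,0,0]],[[0.5,0,-13],[0,0,0]],[[0.5,0,-15],[0,0,0]]]' && python3 -m crank '[[[2,0,0],[0,0,0]],[[6,0,0],[0,0,0]],[[10,0,0],[0,0,0]],[[14,0,0],[0,0,0]],[[17,0,0],[0,0,0]]]'; python3 - <<'E'
from h import *
T,K,V=cam("top");S,K2,V2=cam("side")
cv2.imwrite("pics/z13.png",np.vstack([cv2.resize(T[115:295,170:470],(500,300),interpolation=2),cv2.resize(S[150:300,170:420],(500,300),interpolation=2)]))
import rod
try: rod.find()
except Exception as e: print(e)
E
```

```text
time: 29.72
tcp_pos: [0.6033, -0.1373, 0.0783]
ee_rot: [-3.141, -0.003, 1.551]
force: [-2.4, 8.8, 0.8]
width: -0.0002
finger_force: 4.3
time: 30.13
tcp_pos: [0.6043, -0.1041, 0.0785]
ee_rot: [3.141, -0.0, 1.549]
force: [0.5, 0.8, 0.1]
width: 0.0001
finger_force: 0.0
time: 30.55
tcp_pos: [0.6059, -0.0985, 0.2335]
ee_rot: [3.136, 0.0, 1.55]
force: [1.5, -0.2, -0.1]
width: -0.0001
finger_force: 0.0
time: 30.97
tcp_pos: [0.6071, 0.0748, 0.2289]
ee_rot: [3.141, -0.001, 1.552]
force: [0.9, -0.7, 0.7]
width: 0.0002
finger_force: 0.0
((295.0, 288.0), (0.0, 0.0), 0.0) 31.1667 []
zero-size array to reduction operation minimum which has no identity
```

View pics/z13.png

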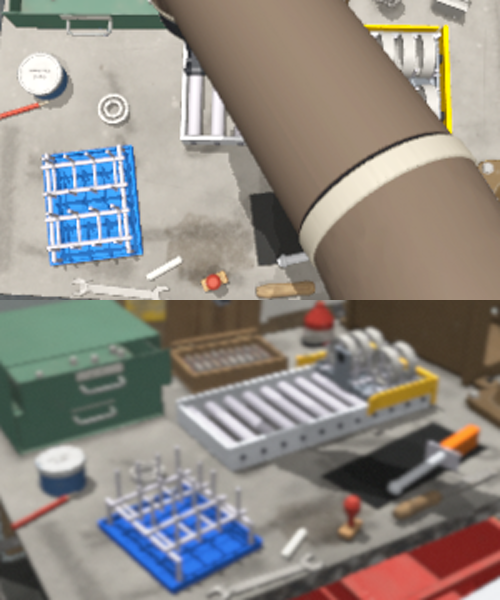

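The cradle is against the bay and both rows are standing. In the side view the rod's nose now lies near the mat's front edge, so it may have been knocked. I'll clear the arm from the top view and measure it.

```bash
python3 -m crank '[[[1.5,-2,0],[0,0,0]],[[4,-5,0],[0,0,0]],[[6.5,-8,0],[0,0,0]],[[9,-11,0],[0,0,0]],[[11.5,-14,0],[0,0,0]]]' && python3 -m crank '[[[2,-2.5,0],[0,0,0]],[[4,-5,0],[0,0,0]],[[6,-7,0],[0,0,0]],[[7,-8,0],[0,0,0]],[[7,-8,0],[0,0,0]]]'; python3 - <<'E'
from h import *
import rod
rod.find()
T,K,V=rod.T,rod.K,rod.V
m=mask(T,(0,0,0),(180,70,85),(300,210,440,290)); v,u=np.nonzero(m); print("dark",len(u),u.min(),u.max())
C=np.array([[.4412,.0144],[.4675,-.2432],[.3614,-.2541],[.3351,.0033]])
print("mat px",[proj(K,V,(*c,.003)).round(1).tolist() for c in C])
E
```

```text
time: 31.58
tcp_pos: [0.4695, 0.187, 0.2282]
ee_rot: [3.141, 0.001, 1.546]
force: [0.9, 0.9, 0.3]
width: -0.0001
finger_force: 0.0
time: 32.0
tcp_pos: [0.3902, 0.261, 0.2288]
ee_rot: [3.141, -0.0, 1.552]
force: [-0.3, -1.0, 0.8]
width: -0.0003
finger_force: 0.0
((406.86102294921875, 256.66064453125), (8.964530944824219, 35.0508918762207), 77.73522186279297) 32.1 [[310, 225, 62, 9, 225]]
grip tri [ 0.40396748 -0.14554846  0.10723622] 0.09233288934098827 grip z25 [ 0.37602296 -0.20075763  0.025     ] tip [310.         228.42105263] [0.45017262 0.03979863 0.019     ] len 0.25172501472581543 yaw(tool) 72.86847844579505 [[290, 225, 16, 7, 39], [310, 225, 62, 9, 225], [303, 243, 1, 1, 1], [320, 250, 81, 40, 1342]]
dark 3533 320 425
mat px [[320.0, 232.4], [419.4, 221.0], [426.0, 262.4], [325.0, 274.4]]
```

The rod was knocked: its grip is now at (.376,−.201) and the guard overhangs the mat's front edge. I'll pick it up and recentre it.

```bash
python3 -m crank '[[[-3,0,0],[0,0,0]],[[-7,0,0],[0,0,0]],[[-11,0,0],[0,0,0]],[[-15,0,0],[0,0,0]],[[-19,0,0],[0,0,0]]]' 5 20 && python3 -m crank '[[[-4,0,0],[0,0,-2]],[[-8,0,0],[0,0,-5]],[[-12,0,0],[0,0,-8]],[[-16,0,0],[0,0,-11]],[[-20,0,0],[0,0,-12]]]'&& python3 goto.py .376 -.2008 .08 101.2
python3 - <<'E'
from h import *
T,K,V=cam("top")
a,b=proj(K,V,(.376,-.2008,.025)),proj(K,V,(.3414,-.026,.019)); print(a,b)
g=cv2.cvtColor(T,cv2.COLOR_BGR2GRAY); d=(b-a)/np.linalg.norm(b-a); n=np.array([-d[1],d[0]])
for s in(24,32,40,48,56,64,70,74,78): print(s,[int(cv2.getRectSubPix(g,(1,1),tuple(map(float,a+d*s+n*k)))[0,0]) for k in range(-9,10)])
E
```

```text
time: 32.52
tcp_pos: [0.388, 0.0659, 0.2284]
ee_rot: [3.141, 0.0, 1.546]
force: [0.9, 0.0, 0.5]
width: 0.0503
finger_force: 0.0
time: 32.93
tcp_pos: [0.3825, -0.1346, 0.2286]
ee_rot: [3.141, 0.001, 1.757]
force: [1.3, 0.8, -0.0]
width: 0.0504
finger_force: 0.0
shift [-6.37 -1.87 14.86] turn [ 0.02  0.07 -0.5 ]
[406.86820336 256.66303792] [336.91613416 271.76088852]
24 [182, 186, 188, 161, 95, 50, 103, 222, 251, 255, 252, 221, 136, 61, 65, 66, 64, 64, 62]
32 [158, 155, 152, 150, 108, 54, 103, 191, 233, 246, 242, 200, 119, 66, 60, 61, 61, 60, 60]
40 [148, 149, 152, 153, 141, 78, 85, 198, 235, 247, 243, 203, 112, 64, 59, 59, 59, 60, 60]
48 [172, 173, 172, 171, 162, 117, 111, 201, 234, 247, 242, 214, 132, 59, 58, 57, 59, 59, 57]
56 [176, 176, 175, 172, 147, 122, 145, 199, 234, 247, 243, 202, 119, 63, 60, 59, 59, 59, 58]
64 [169, 170, 170, 171, 137, 116, 132, 201, 235, 249, 245, 196, 109, 66, 60, 64, 66, 66, 67]
70 [170, 170, 170, 176, 151, 137, 179, 224, 243, 249, 246, 228, 164, 89, 64, 65, 66, 66, 66]
74 [179, 182, 185, 185, 186, 187, 187, 188, 140, 83, 66, 65, 66, 66, 66, 67, 66, 67, 67]
78 [179, 183, 184, 187, 188, 188, 188, 187, 134, 80, 66, 65, 66, 66, 65, 66, 67, 66, 66]
```

```bash
python3 -m crank '[[[-2,-0.6,1],[0,0,-0.2]],[[-4.5,-1.3,3],[0,0,-0.4]],[[-6.2,-1.8,6],[0,0,-0.4]],[[-6.4,-1.9,9.5],[0,0,-0.4]],[[-6.4,-1.9,12.5],[0,0,-0.4]]]' && python3 -m crank '[[[0,0,1],[0,0,0]],[[0,0,1.5],[0,0,0]],[[0,0,1.5],[0,0,0]]]'&& python3 goto.py .376 -.2008 .0094 101.2
```

```text
time: 33.4
tcp_pos: [0.3754, -0.2003, 0.1016]
ee_rot: [-3.141, 0.001, 1.759]
force: [0.3, 0.4, -0.3]
width: 0.0496
finger_force: 0.0
time: 33.65
tcp_pos: [0.3764, -0.1974, 0.088]
ee_rot: [-3.141, -0.001, 1.764]
force: [-1.2, -0.2, 0.1]
width: 0.05
finger_force: 0.0
shift [-0.33 -0.1   7.86] turn [-0.06 -0.04 -0.12]
```

```bash
python3 -m crank '[[[-0.1,0,2],[0,0,0]],[[-0.2,-0.1,4.5],[0,0,0]],[[-0.2,-0.1,6.8],[0,0,0]],[[-0.2,-0.1,7.7],[0,0,0]],[[-0.2,-0.1,7.7],[0,0,0]]]' && python3 -m crank '[[[0,0,0],[0,0,0]],[[0,0,0],[0,0,0]],[[0,0,0],[0,0,0]],[[0,0,0],[0,0,0]],[[0,0,0],[0,0,0]]]' 0.5 100 && python3 -m crank '[[[0,0,0],[0,0,0]],[[0,0,-0.5],[0,0,0]],[[0,0,-1.5],[0,0,0]],[[0,0,-3],[0,0,0]],[[0,0,-3],[0,0,0]]]'; python3 goto.py .4075 -.1855 .04 96
```

```text
time: 34.07
tcp_pos: [0.3761, -0.1991, 0.0111]
ee_rot: [-3.141, -0.0, 1.765]
force: [0.1, 0.1, 0.3]
width: 0.0502
finger_force: 0.0
time: 34.48
tcp_pos: [0.377, -0.1996, 0.0131]
ee_rot: [3.14, 0.002, 1.765]
force: [-2.1, 1.1, 9.8]
width: 0.0181
finger_force: 97.9
time: 34.9
tcp_pos: [0.3775, -0.1997, 0.044]
ee_rot: [3.139, 0.003, 1.765]
force: [0.4, -0.4, -3.4]
width: 0.0176
finger_force: 98.0
shift [0.81 3.22 0.41] turn [0.18 0.14 5.13]
```

```bash
python3 -m crank '[[[0.2,0.8,0],[0,0,1.2]],[[0.4,1.7,0],[0,0,2.5]],[[0.6,2.5,0],[0,0,4]],[[0.8,3.2,0.3],[0,0,5.1]],[[0.8,3.2,1.2],[0,0,5.1]]]' && python3 -m crank '[[[0,0,0.8],[0,0,0]],[[0,0,1.4],[0,0,0]],[[0,0,1.6],[0,0,0]],[[0,0,1.7],[0,0,0]],[[0,0,1.7],[0,0,0]]]'
```

```text
time: 35.32
tcp_pos: [0.4084, -0.1848, 0.0303]
ee_rot: [3.138, 0.001, 1.676]
force: [-0.3, -0.3, -1.4]
width: 0.018
finger_force: 98.1
time: 35.73
tcp_pos: [0.4047, -0.185, 0.0131]
ee_rot: [-3.14, 0.0, 1.676]
force: [-8.1, 4.0, 24.4]
width: 0.0181
finger_force: 101.8
```

```bash
python3 -m crank '[[[0,0,-0.1],[0,0,0]],[[0,0,-0.15],[0,0,0]],[[0,0,-0.15],[0,0,0]]]' && python3 -m crank '[[[0,0,0],[0,0,0]],[[0,0,0],[0,0,0]],[[0,0,0],[0,0,0]],[[0,0,0],[0,0,0]],[[0,0,0],[0,0,0]]]' 5 20 && python3 -m crank '[[[0,0,0],[0,0,0]],[[0,0,-1],[0,0,0]],[[0,0,-3],[0,0,0]],[[0,0,-6],[0,0,0]],[[0,0,-10],[0,0,0]]]' && python3 -m crank '[[[0,0,-4],[0,0,0]],[[0,0,-8],[0,0,0]],[[0,0,-10],[0,0,0]],[[3,0,-10],[0,0,0]],[[7,0,-10],[0,0,0]]]' && python3 -m crank '[[[4,-1,0],[0,0,0]],[[8,-2,0],[0,0,0]],[[12,-2,0],[0,0,0]],[[16,-2,0],[0,0,0]],[[20,-2,0],[0,0,0]]]' && python3 -m crank '[[[4,0,0],[0,0,0]],[[8,0,0],[0,0,0]],[[12,0,0],[0,0,0]],[[15,0,0],[0,0,0]],[[16,0,0],[0,0,0]]]'
python3 - <<'E'
from h import *
T,K,V=cam("top"); S,K2,V2=cam("side")
o=mask(T,(9,140,120),(28,255,255),(340,222,440,275)); print(rect(o)); G=onz(K,V,cent(o),.025); print("grip",G)
yaw=np.radians(96)
for yaw in np.radians([94,95,96,97,98]):
  b=proj(K,V,G+np.array([.17*np.cos(yaw),.17*np.sin(yaw),-.006])); g=cv2.cvtColor(T,cv2.COLOR_BGR2GRAY)
  a=proj(K,V,G); d=(b-a)/np.linalg.norm(b-a); n=np.array([-d[1],d[0]])
  print(np.degrees(yaw),[[int(cv2.getRectSubPix(g,(1,1),tuple(map(float,a+d*s+n*k)))[0,0]) for k in(-5,-2,0,2,5)] for s in(40,60)])
# cradle/bay, bystanders
P=lambda u,v,z:onz(K,V,(u,v),z).round(4)
m=mask(T,(20,150,120),(32,255,255),(370,120,450,215)); print("bay",rect(m))
for y in(-.30,-.29): pass
row=[int(g[int(round(v)),int(round(u))]) for u,v in [proj(K,V,(.603-.03+.0,y,.05)) for y in np.arange(-.29,-.13,.004)]]
print(row)
E
```

```text
time: 35.98
tcp_pos: [0.4055, -0.1852, 0.0135]
ee_rot: [-3.141, -0.0, 1.676]
force: [0.1, 0.2, -1.9]
width: 0.0182
finger_force: 97.9
time: 36.4
tcp_pos: [0.406, -0.185, 0.0138]
ee_rot: [3.141, 0.0, 1.676]
force: [0.8, 0.8, 0.1]
width: 0.0503
finger_force: 0.0
time: 36.82
tcp_pos: [0.4044, -0.1841, 0.1139]
ee_rot: [-3.138, -0.003, 1.677]
force: [0.8, -1.0, -0.3]
width: 0.0498
finger_force: 0.0
time: 37.23
tcp_pos: [0.3995, -0.1171, 0.2161]
ee_rot: [3.138, 0.003, 1.671]
force: [0.8, 1.2, -0.4]
width: 0.0501
finger_force: 0.0
time: 37.65
tcp_pos: [0.3566, 0.083, 0.2147]
ee_rot: [3.14, 0.001, 1.676]
force: [0.6, -0.5, -1.0]
width: 0.0501
finger_force: 0.0
time: 38.07
tcp_pos: [0.3394, 0.2452, 0.2149]
ee_rot: [3.14, -0.002, 1.681]
force: [0.2, -0.5, 0.2]
width: 0.0501
finger_force: 0.0
((400.8415222167969, 244.67904663085938), (8.856460571289062, 35.98185348510742), 83.1572265625)
grip [ 0.40589867 -0.18679398  0.025     ]
94.0 [[61, 255, 247, 72, 68], [128, 255, 175, 67, 68]]
95.0 [[54, 253, 253, 141, 68], [49, 255, 246, 89, 68]]
96.00000000000001 [[59, 234, 255, 204, 68], [45, 233, 255, 186, 68]]
97.0 [[68, 187, 255, 247, 66], [58, 106, 255, 253, 66]]
98.0 [[68, 80, 253, 254, 62], [61, 41, 230, 255, 96]]
bay ((408.0129699707031, 165.97315979003906), (78.7929916381836, 65.06088256835938), 89.23609924316406)
[192, 221, 137, 119, 146, 204, 240, 240, 240, 235, 131, 140, 157, 206, 241, 241, 242, 243, 168, 138, 159, 194, 130, 176, 202, 203, 203, 202, 192, 145, 203, 204, 194, 153, 166, 144, 242, 228, 147, 179]
```

```bash
python3 - <<'E'
from h import *
T,K,V=cam("top"); g=cv2.cvtColor(T,cv2.COLOR_BGR2GRAY)
P=lambda x,y,z:int(cv2.getRectSubPix(g,(1,1),tuple(map(float,proj(K,V,(x,y,z)))))[0,0])
for x0,y0 in((.640,-.2155),(.562,-.2137)):
  for dx in(-.015,.015):
    z=.075+np.sqrt(.033**2-dx**2)
    print(x0,"".join(str(min(9,P(x0+dx+.023*q,y0+q,z)//26)) for q in np.arange(-.05,.051,.001)))
# profile between cradle end wall and stop plate, across the two buffers and beside
for x in(.555,.575,.60,.625,.642): print(x,[P(x,y,.046) for y in np.arange(-.290,-.264,.002)])
cv2.imwrite("pics/end.png",T)
E
```

```text
0.64 54332224567666788888888888888875455556777888888888888888888755566777778777888888888888887666667778776
0.64 54444455555667888888888888887654444444556788888888888888875444444444445678888888888888887644444444444
0.562 64332223457888888888888888887544556677777888888888888888888776555667777777656777777777777777777777777
0.562 65444455677788888888888888888654444444555667898888888888888864444444554445544556667777777777777777777
0.555 [207, 213, 220, 214, 137, 89, 71, 67, 119, 176, 200, 199, 212]
0.575 [204, 218, 220, 189, 140, 119, 119, 132, 163, 208, 238, 240, 240]
0.6 [212, 220, 215, 201, 128, 115, 123, 136, 174, 201, 186, 178, 212]
0.625 [213, 218, 213, 146, 114, 119, 119, 155, 190, 197, 167, 142, 158]
0.642 [215, 217, 189, 125, 95, 67, 84, 138, 188, 165, 194, 226, 222]
```

```bash
python3 -c "
from workcell import job
print(job.close_job())"
```

```text
the job is handed in; nothing more can be done
None
```

I've handed the job in: both rows stand in the cradle (three rings in the rear lane, two in the front), the cradle is pushed up to the bay stop, and the rod lies on its mat, put back after being knocked to the mat's edge. The push met firm resistance at the expected spot, but I couldn't rule out a 1–2 mm gap at the buffers; the tin and bearing looked untouched in the last picture I viewed, before I recentred the rod.

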